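# Check jar lids, shelve the crepe toppings and start the hold timer

## Robot

A 7-joint arm with a two-finger parallel gripper is mounted at the origin on the work surface. World frame = base frame: x ahead of the robot, y to its left, z up, the work surface at z = 0. Lengths are in m, angles in rad, forces in N, time in s.
With the tool pointing down it reaches from about 0.4 to 0.85 m from the base axis. Payload 4.5 kg.
Tool frame: the origin (TCP) lies midway between the tips of the shut fingers; the grasp point (between the pads) lies 19 mm behind it; z points along the fingers, y is the direction in which the jaws open and shut (so a half turn about z gives the same grasp; the last joint's range is limited). The gripper opens to 88 mm and grips with 3 to 60 N. Pads are 18 mm wide; open, the fingers measure 123 mm over their backs; the gripper's body (75 mm by 187 mm) begins 45 mm behind the grasp point.
Start: joints at [-1.165, 0.689, -0.195, 1.565, 0.157, 0.902, -0.215], TCP at [0.227, 0.582, 0.239] pointing down, gripper open.
Joint ranges: [-3.01, 3.01], [-0.46, 2.08], [-1.47, 1.51], [0.13, 2.56], [-1, 4.14], [0.04, 2.09], [-2.66, 2.66]. Speed limits (rad/s): [2.57, 2.57, 3.14, 3.14, 3.14, 3.14, 3.14].

## Interface

Orientations are given as a unit quaternion [x, y, z, w].
In Python, from plant import r gives the robot as it stands. The module is installed in compiled form; this text tells all that it offers.
- The arm moves only by the shell command python3 -m jog 'ROWS' [FORCE]. ROWS is JSON, a list of rows, each an object with "translation": the shift along the tool's x, y, z in units of 40 mm (1.0 is 40 mm), a list of three; "twist": the turn about the tool's z in units of 6 degrees (1.0 is 6 degrees); "claw": the opening in per cent of the stroke, from 0 (shut) to 100 (fully open). A call has 1 to 20 rows; each row shifts and turns the commanded pose from where the row before left it, along the tool's axes as they then stand; what a row does not reach is not made up. A row lasts 1/12 s, in which the tool goes at most 41.7 mm and 7.16 degrees, less where a joint would pass 70% of its speed; a pose out of reach is approached as far as the arm can. A call is refused whole if a number of a shift passes 1 or a number of a turn 1, either way. A call with a gripper value outside its range is refused whole. The fingers move at their own pace and stop on an object; FORCE is the grip in N (left out, the last holds). Time passes only in rows, so rows that do not move let the fingers close. It gives the time, the measured TCP pose, the force and the opening at its end, in the units of the state.
- r.get_state(): the state, without advancing time (a new reading comes with each control period).
- r.snapshot(name): name is "scene" or "side" or "wrist"; returns a dict with "img" (480x640x3 uint8, red, green, blue), "fx", "fy", "cx", "cy" (pixels), "origin" and "rotation" of the camera in the world; the wrist camera has in their place "T_tool_cam" (4x4, takes a point from camera to tool coordinates, whose origin is the TCP and whose axes are the flange's). Camera axes: x right, y up, looking along -z (the intrinsics and any distortion apply to the point x, -y, -z); pixel columns grow to the right and rows downward; lengths in m; the calibration is good to about 2 mm. A picture is of the moment at which its call begins: read the wrist's pose just before it. There is no depth.
- r.finish_job(): hands the job in, once; it reports no verdict.
Trained networks look in the newest picture that a camera, given by its name, has taken for a name from the list of things; names that differ only in an ending like _2 or _b are one class to them, and where a whole thing is asked for, a point or a joint stands for the part that bears it (a point fixed in the world has none). Each returns a list of dicts, best first, with "confidence" (0 to 1); they miss things now and then, are a little off and sometimes report something else, mostly with a low value. They report only what shows in the picture. A call takes as long as a camera call. They do not tell look-alikes from the thing itself.
- r.spot_in(label, camera): "rect" ([left, top, right, bottom] in pixels, round what is visible of it).
- r.spot_point(label, camera): "location" ([row, column] in pixels: a listed point, or the origin of a listed thing).
The state is a dict: "clock": time; "q": joint angles; "qd": joint speeds; "joint_torque": joint torques, N m; "tool_pos": TCP position; "eef_rot": TCP orientation; "contact_force": force on the tool from outside, world axes, zero at the start; "moment": the same for the moment, N m; "opening": opening from 0.0 (shut) to 1.0 (fully open).
Only numpy, scipy, OpenCV 4.12 (cv2) and the standard library are available. Lean on these libraries where they do the work, as an engineer would, in place of code of your own. Each camera call takes 0.05 s, during which the arm holds its last target. There are 200 camera calls.

## Task

Put the crepe toppings on hold: tug the lid of each jar in the steel caddy a little to find the loose ones, screw those down tight, and stand every jar upright on the board of the low metal shelf; never lift a jar out of the caddy by a loose lid. Once all the jars are on the shelf, start the hold timer: brace its back against the front of the crepe maker and press its button fully in. Tip nothing over and leave the other utensils where they are.

Things in the scene. Friction and masses are not known exactly. Their poses are not given: they have to be found in the camera images.
- jar_a: square glass jar, 76 x 76 mm, glass 70 mm high to the shoulder, narrow neck, round dark ribbed screw lid 54 mm across and 26 mm high (80 to 106 mm above the jar's base); 0.4 to 0.6 kg in all, lid 65 g; origin at the centre of its base, z up, x and y square to its sides. May be absent. All jars look alike: loose lids (unscrewed 40 to 70 degrees) cannot be told by sight
- jar_a_top (a point): centre of the lid's top on jar_a, 106 mm above the jar's base at rest; rises with the lid, does not turn with it. Lids tighten clockwise from above, rubbing 0.1 N m, to a hard stop. Pulled up, a loose lid rides up 6 to 8 mm on its thread with under 1.5 N while the jar stays; then, or at once if the lid is tight, the jar's weight comes too
- jar_b: square glass jar, 76 x 76 mm, glass 70 mm high to the shoulder, narrow neck, round dark ribbed screw lid 54 mm across and 26 mm high (80 to 106 mm above the jar's base); 0.4 to 0.6 kg in all, lid 65 g; origin at the centre of its base, z up, x and y square to its sides. May be absent. All jars look alike: loose lids (unscrewed 40 to 70 degrees) cannot be told by sight
- jar_b_top (a point): centre of the lid's top on jar_b, 106 mm above the jar's base at rest; rises with the lid, does not turn with it. Lids tighten clockwise from above, rubbing 0.1 N m, to a hard stop. Pulled up, a loose lid rides up 6 to 8 mm on its thread with under 1.5 N while the jar stays; then, or at once if the lid is tight, the jar's weight comes too
- jar_c: square glass jar, 76 x 76 mm, glass 70 mm high to the shoulder, narrow neck, round dark ribbed screw lid 54 mm across and 26 mm high (80 to 106 mm above the jar's base); 0.4 to 0.6 kg in all, lid 65 g; origin at the centre of its base, z up, x and y square to its sides. May be absent. All jars look alike: loose lids (unscrewed 40 to 70 degrees) cannot be told by sight
- jar_c_top (a point): centre of the lid's top on jar_c, 106 mm above the jar's base at rest; rises with the lid, does not turn with it. Lids tighten clockwise from above, rubbing 0.1 N m, to a hard stop. Pulled up, a loose lid rides up 6 to 8 mm on its thread with under 1.5 N while the jar stays; then, or at once if the lid is tight, the jar's weight comes too
- jar_d: square glass jar, 76 x 76 mm, glass 70 mm high to the shoulder, narrow neck, round dark ribbed screw lid 54 mm across and 26 mm high (80 to 106 mm above the jar's base); 0.4 to 0.6 kg in all, lid 65 g; origin at the centre of its base, z up, x and y square to its sides. May be absent. All jars look alike: loose lids (unscrewed 40 to 70 degrees) cannot be told by sight
- jar_d_top (a point): centre of the lid's top on jar_d, 106 mm above the jar's base at rest; rises with the lid, does not turn with it. Lids tighten clockwise from above, rubbing 0.1 N m, to a hard stop. Pulled up, a loose lid rides up 6 to 8 mm on its thread with under 1.5 N while the jar stays; then, or at once if the lid is tight, the jar's weight comes too
- jar_e: square glass jar, 76 x 76 mm, glass 70 mm high to the shoulder, narrow neck, round dark ribbed screw lid 54 mm across and 26 mm high (80 to 106 mm above the jar's base); 0.4 to 0.6 kg in all, lid 65 g; origin at the centre of its base, z up, x and y square to its sides. May be absent. All jars look alike: loose lids (unscrewed 40 to 70 degrees) cannot be told by sight
- jar_e_top (a point): centre of the lid's top on jar_e, 106 mm above the jar's base at rest; rises with the lid, does not turn with it. Lids tighten clockwise from above, rubbing 0.1 N m, to a hard stop. Pulled up, a loose lid rides up 6 to 8 mm on its thread with under 1.5 N while the jar stays; then, or at once if the lid is tight, the jar's weight comes too
- caddy: fixed steel topping caddy, 176 x 262 mm and 70 mm high, two pockets along its x and three along its y, each 82 x 82 mm inside at 86 mm spacing, walls 4 mm, floor 4 mm; its pockets keep the jars from turning more than 5 degrees and leave only neck and lid to hold; origin at the centre of its underside
- shelf: fixed low shelf: sheet-metal board 280 mm (its x) by 300 mm (its y), board's upper face 78 mm above the origin, on cream slotted-angle feet; a lip 12 mm thick and 30 mm high runs along its far (+x) edge; origin on the table under the board's centre
- timer: loose white kitchen timer standing on the table, 70 mm deep (its x), 96 mm wide (y), 72 mm high, 0.2 to 0.3 kg; display on top, back face flat (+x); origin at the centre of its underside; it slides at about 2 to 3 N
- timer_press (a point): centre of the outer face of the timer's round button, 40 mm in diameter, at the middle of the timer's -x face, 38 mm above the table, standing 11 mm proud; it is fixed in the timer and does not move with the button
- timer_button (a joint): travel of the timer's button along the timer's +x, m: 0 out, 0.005 fully in; springs back; 1 N to start it, 6 N fully in
- crepe_maker: fixed electric crepe maker, 450 mm wide (y), 480 mm deep (x), 200 mm high; its front is a flat steel bar facing the robot, from 15 to 85 mm above the table; the upper case stands back 40 mm; origin on the table under the middle of that front face, x pointing into the machine
- shaker: bystander: aluminium sugar shaker, 48 mm in diameter, 93 mm high, in the caddy's sixth pocket (+x, +y corner)
- spatula: bystander: wooden crepe spatula lying flat, 280 mm long along its x, 36 mm wide
- spreader: bystander: T-shaped wooden batter spreader lying flat, cross bar 150 mm, stem 160 mm along its x, 18 mm thick
- squeeze: bystander: yellow sauce bottle, 56 mm in diameter, 145 mm high
- bowl: bystander: steel bowl, 150 mm across, 60 mm high
- tumbler: bystander: paper cup, 68 mm across, 100 mm high
Mind the look-alikes: they are no part of the job. Leave any purple look-alike of the jar_b alone.

How it is judged:
On the way, in this order (a step that is already met when the one before it is completed fails the run):
1. every jar stands upright on the shelf board, let go (x of jar_a in the frame of shelf between -0.112 and 0.1 m and y of jar_a in the frame of shelf between -0.122 and 0.122 m and z of jar_a in the frame of shelf between 0.072 and 0.084 m and angle between each of jar_a, jar_b, jar_c, jar_d, jar_e's own z axis and vertical below 0.1 rad and linear speed of each of jar_a, jar_b, jar_c, jar_d, jar_e below 0.03 m/s and contact force between the fingers and jar_a below 0.3 N and x of jar_b in the frame of shelf between -0.112 and 0.1 m and y of jar_b in the frame of shelf between -0.122 and 0.122 m and z of jar_b in the frame of shelf between 0.072 and 0.084 m and contact force between the fingers and jar_b below 0.3 N and x of jar_c in the frame of shelf between -0.112 and 0.1 m and y of jar_c in the frame of shelf between -0.122 and 0.122 m and z of jar_c in the frame of shelf between 0.072 and 0.084 m and contact force between the fingers and jar_c below 0.3 N and x of jar_d in the frame of shelf between -0.112 and 0.1 m and y of jar_d in the frame of shelf between -0.122 and 0.122 m and z of jar_d in the frame of shelf between 0.072 and 0.084 m and contact force between the fingers and jar_d below 0.3 N and x of jar_e in the frame of shelf between -0.112 and 0.1 m and y of jar_e in the frame of shelf between -0.122 and 0.122 m and z of jar_e in the frame of shelf between 0.072 and 0.084 m and contact force between the fingers and jar_e below 0.3 N), for 0.3 s.
2. the timer's button is pressed in (over 4 mm) while its back bears on the front of the crepe maker (value of joint timer_button above 0.004 m and contact force between timer and crepe_maker above 1.5 N), for 0.2 s.
At the end, for the whole second after the job is handed in: every jar upright (0.1 rad), still and released on the shelf board, its centre 28 mm or more inside the edges and clear of the lip; none was lifted by a loose lid; the button was pressed over 4 mm, timer braced on the crepe maker, after shelving, and is let go; the timer stands on the table (all of step 1 and value of joint timer_button below 0.002 m and angle between timer's own z axis and vertical below 0.1 rad and height (world z) of timer below 0.01 m and linear speed of timer below 0.03 m/s); the robot touches nothing.
It fails at once if a jar was lifted more than 15 mm off the caddy's floor hanging by a loose lid (lid ridden up more than 2.5 mm) ((height (world z) of jar_a above 0.019 m and z of jar_a_top in the frame of jar_a above 0.1085 m) or (height (world z) of jar_b above 0.019 m and z of jar_b_top in the frame of jar_b above 0.1085 m) or (height (world z) of jar_c above 0.019 m and z of jar_c_top in the frame of jar_c above 0.1085 m) or (height (world z) of jar_d above 0.019 m and z of jar_d_top in the frame of jar_d above 0.1085 m) or (height (world z) of jar_e above 0.019 m and z of jar_e_top in the frame of jar_e above 0.1085 m)).
It fails at once if a jar was tipped over (angle between any of jar_a, jar_b, jar_c, jar_d, jar_e's own z axis and vertical above 0.7 rad).
It fails at once if a bystander was shifted more than 40 mm (distance of any of shaker, spatula, spreader, squeeze, bowl, tumbler from where it was at the start of the episode above 0.04 m).
It fails at once if the timer was tipped over (angle between timer's own z axis and vertical above 0.7 rad).
Of jar_a, jar_b, jar_c, jar_d, jar_e only 3 to 4 are there at a start; the rules pass over those that are not, and their reading is None.
At some moment in a run one of timer may be knocked a few centimetres aside while the robot is not near it.
It also fails if it takes over 210 s, if anything falls off the work surface, if the arm or the gripper's body presses on something with over 40 N, if the wrist force passes 120 N, or if a joint passes its speed limit or range.

## Working session

There is one attempt and no reset: what is moved stays moved. The work goes in short steps, Python scripts to look and compute and a shell command to move; the robot and the scene stay as the last step left them, time stands still between calls to the robot, and variables do not carry over. Pictures are saved under pics/ and viewed, about 12 in all and at most 16, crops included, and the job is handed in when it is done.

```bash
mkdir -p pics; cat > h.py <<'E'
from plant import r
import numpy as np, cv2
from scipy.spatial.transform import Rotation as R
def cam(name):
    s=r.get_state(); d=r.snapshot(name)
    if 'T_tool_cam' in d:
        T=np.eye(4);T[:3,:3]=R.from_quat(s['eef_rot']).as_matrix();T[:3,3]=s['tool_pos']
        T=T@np.array(d['T_tool_cam']); d['origin']=T[:3,3]; d['rotation']=T[:3,:3]
    d['origin']=np.array(d['origin']); d['rotation']=np.array(d['rotation']); return d
def ray(d,row,col):
    v=np.array([(col-d['cx'])/d['fx'],-(row-d['cy'])/d['fy'],-1.]); return d['rotation']@v
def at_z(d,row,col,z):
    v=ray(d,row,col); return d['origin']+v*(z-d['origin'][2])/v[2]
def proj(d,p):
    c=d['rotation'].T@(np.array(p)-d['origin']); return d['cy']-d['fy']*c[1]/-c[2], d['cx']+d['fx']*c[0]/-c[2]
def save(d,n): cv2.imwrite('pics/'+n+'.png',cv2.cvtColor(np.array(d['img']),cv2.COLOR_RGB2BGR))
def st():
    s=r.get_state(); e=R.from_quat(s['eef_rot']).as_matrix()
    print('t',round(s['clock'],2),'pos',np.round(s['tool_pos'],4),'F',np.round(s['contact_force'],2),'M',np.round(s['moment'],2),'open',round(s['opening'],3),'q',np.round(s['q'],2)); print(np.round(e,3)); return s
E
python3 - <<'E'
from h import *
s=st()
for c in ['scene','side']:
    d=cam(c); save(d,c+'0'); print(c,{k:np.round(v,3) if not isinstance(v,dict) else v for k,v in d.items() if k!='img'})
    for l in ['jar_a_top','caddy','shelf','timer','timer_press','crepe_maker','shaker']:
        z={'jar_a_top':.11,'timer_press':.038}.get(l,0)
        print(c,l,[(round(x['confidence'],2),np.round(x['location']),np.round(at_z(d,*x['location'],z)[:2],3)) for x in r.spot_point(l,c)][:8])
E
```

```text
t 0.0 pos [0.2269 0.5817 0.2379] F [0.06 0.61 0.09] M [-0.02 -0.03  0.01] open 0.999 q [-1.17  0.69 -0.19  1.57  0.16  0.9  -0.22]
[[-0.932  0.363 -0.001]
 [ 0.363  0.932 -0.002]
 [-0.    -0.002 -1.   ]]
scene {'fx': np.float64(514.559), 'fy': np.float64(514.559), 'cx': np.float64(321.085), 'cy': np.float64(245.884), 'origin': array([1.163, 0.668, 0.915]), 'rotation': array([0.157, 0.381, 0.846, 0.339])}
scene jar_a_top []Traceback (most recent call last):
  File "<stdin>", line 7, in <module>
  File "h.py", line 13, in at_z
    v=ray(d,row,col); return d['origin']+v*(z-d['origin'][2])/v[2]
  File "h.py", line 11, in ray
    v=np.array([(col-d['cx'])/d['fx'],-(row-d['cy'])/d['fy'],-1.]); return d['rotation']@v
                                                                           ~~~~~~~~~~~~~^~
ValueError: matmul: Input operand 1 has a mismatch in its core dimension 0, with gufunc signature (n?,k),(k,m?)->(n?,m?) (size 3 is different from 4)
```

```bash
sed -i "s/d\['rotation'\]=np.array(d\['rotation'\]); return d/q=np.array(d['rotation']); d['rotation']=R.from_quat(q).as_matrix() if q.size==4 else q; return d/" h.py
python3 - <<'E'
from h import *
for c in ['scene','side']:
    d=cam(c); save(d,c+'0'); print(c,d['origin'],{k:v for k,v in d.items() if k not in('img','origin','rotation')})
    for l in ['jar_a_top','jar_a','caddy','shelf','timer','timer_press','crepe_maker','shaker']:
        z={'jar_a_top':.11,'timer_press':.038}.get(l,0)
        print(c,l,[(round(x['confidence'],2),np.round(x['location']),np.round(at_z(d,*x['location'],z)[:2],3)) for x in r.spot_point(l,c)][:8])
E
```

```text
scene [1.16297887 0.66818397 0.91532924] {'fx': 514.5587243188406, 'fy': 514.5587243188406, 'cx': 321.0850692856624, 'cy': 245.8842142691428}
scene jar_a_top [(0.45, array([313., 416.]), array([0.529, 0.298])), (0.44, array([423., 414.]), array([0.726, 0.45 ]))]
scene jar_a [(0.83, array([326., 407.]), array([0.489, 0.258])), (0.77, array([304., 375.]), array([0.492, 0.162])), (0.75, array([308., 530.]), array([0.231, 0.424])), (0.68, array([302., 425.]), array([0.398, 0.239])), (0.67, array([324., 457.]), array([0.398, 0.332]))]
scene caddy [(0.66, array([312., 414.]), array([0.442, 0.242]))]
scene shelf [(0.63, array([207., 256.]), array([ 0.457, -0.333]))]
scene timer []
scene timer_press [(0.89, array([288., 280.]), array([ 0.644, -0.005])), (0.65, array([272., 432.]), array([0.338, 0.21 ]))]
scene crepe_maker [(0.37, array([382., 344.]), array([0.699, 0.263]))]
scene shaker [(0.77, array([346., 439.]), array([0.48 , 0.342])), (0.54, array([293., 409.]), array([0.402, 0.195]))]
side [-0.24104971 -0.882378    1.0193489 ] {'fx': 557.7030680153707, 'fy': 557.7030680153707, 'cx': 327
[... 299 characters left out ...]
170.]), array([0.252, 0.43 ])), (0.69, array([237., 229.]), array([0.401, 0.335]))]
side caddy [(0.76, array([245., 260.]), array([0.447, 0.243])), (0.53, array([326., 495.]), array([ 0.69 , -0.417]))]
side shelf [(0.78, array([354., 406.]), array([ 0.46 , -0.332]))]
side timer [(0.96, array([252., 382.]), array([ 0.692, -0.025])), (0.71, array([325., 496.]), array([ 0.694, -0.417]))]
side timer_press [(0.68, array([246., 366.]), array([ 0.643, -0.008]))]
side crepe_maker [(0.72, array([218., 239.]), array([0.479, 0.398])), (0.57, array([238., 398.]), array([ 0.773, -0.009])), (0.51, array([246., 289.]), array([0.507, 0.178]))]
side shaker [(0.23, array([208., 266.]), array([0.574, 0.383]))]
```

View pics/scene0.png

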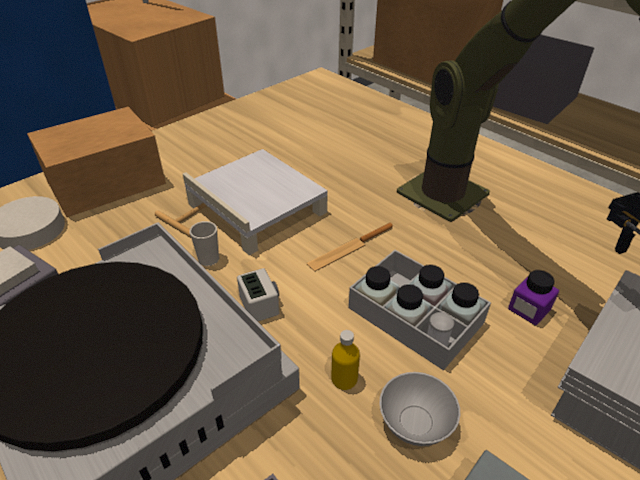

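View pics/side0.png

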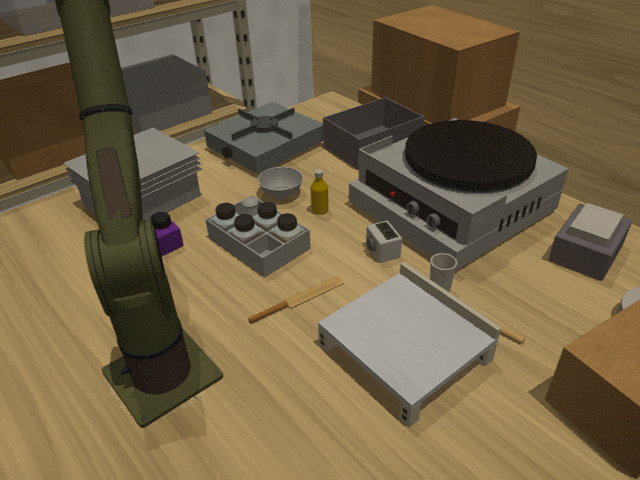

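```bash
python3 -m jog '[{"translation":[0,0,-1],"twist":0,"claw":100},{"translation":[0,0,-0.9],"twist":0,"claw":100},{"translation":[-0.68,-0.49,0],"twist":0,"claw":100},{"translation":[-0.68,-0.49,0],"twist":0,"claw":100},{"translation":[-0.68,-0.49,0],"twist":0,"claw":100},{"translation":[-0.68,-0.49,0],"twist":0,"claw":100},{"translation":[-0.68,-0.49,0],"twist":0,"claw":100},{"translation":[-0.68,-0.49,0],"twist":0,"claw":100},{"translation":[-0.68,-0.49,0],"twist":0,"claw":100},{"translation":[-0.68,-0.49,0],"twist":0,"claw":100},{"translation":[-0.68,-0.49,0],"twist":0,"claw":100},{"translation":[-0.68,-0.49,0],"twist":0,"claw":100},{"translation":[-0.68,-0.49,0],"twist":0,"claw":100},{"translation":[-0.68,-0.49,0],"twist":0,"claw":100},{"translation":[0,0,0],"twist":0,"claw":100},{"translation":[0,0,0],"twist":0,"claw":100}]' 30
python3 - <<'E'
from h import *
st(); d=cam('wrist'); save(d,'w1'); print(d['T_tool_cam'],d['origin'])
for l,z in [('jar_a_top',.11),('jar_a',.004),('caddy',0),('shaker',.004)]:
    print(l,[(round(x['confidence'],2),np.round(x['location']),np.round(at_z(d,*x['location'],z)[:2],3)) for x in r.spot_point(l,'wrist')][:8])
g=cv2.cvtColor(np.array(d['img']),cv2.COLOR_RGB2GRAY)
E
```

```text
clock: 2.38
tool_pos: [0.4469, 0.2425, 0.3148]
eef_rot: [0.187, 0.982, -0.0, 0.0]
contact_force: [0.0, 0.3, -0.5]
opening: 0.998
t 2.38 pos [0.4469 0.2425 0.3148] F [ 0.03  0.29 -0.48] M [ 0.05  0.   -0.02] open 0.998 q [-0.45  0.44 -0.21  1.81  0.11  0.9   0.48]
[[-0.93   0.368  0.   ]
 [ 0.368  0.93  -0.001]
 [-0.001 -0.    -1.   ]]
[[-7.54844886e-04  9.61534020e-01  2.74684836e-01  7.09187967e-02]
 [ 9.99999684e-01  6.57201536e-04  4.47505637e-04  8.50423875e-04]
 [ 2.49768598e-04  2.74685087e-01 -9.61534212e-01 -1.46220289e-01]
 [ 0.00000000e+00  0.00000000e+00  0.00000000e+00  1.00000000e+00]] [0.38119505 0.26949084 0.46094226]
jar_a_top [(0.58, array([242., 343.]), array([0.494, 0.255]))]
jar_a [(0.65, array([216., 335.]), array([0.492, 0.255])), (0.64, array([154., 305.]), array([0.405, 0.248])), (0.64, array([244., 278.]), array([0.5  , 0.171])), (0.58, array([126., 368.]), array([0.402, 0.33 ]))]
caddy [(0.79, array([182., 323.]), array([0.445, 0.255]))]
shaker []
```

View pics/w1.png

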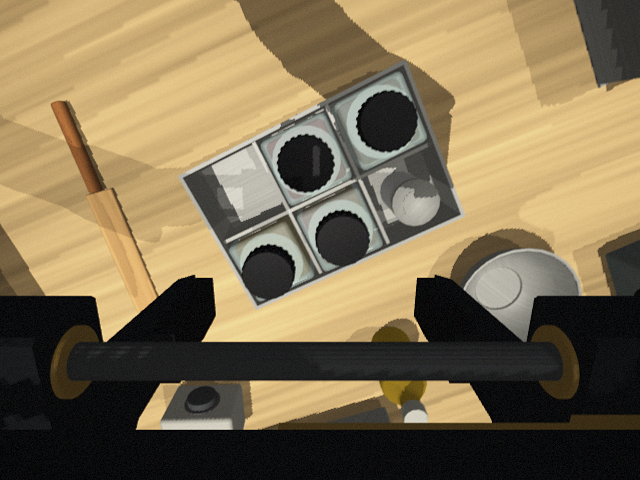

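```bash
python3 - <<'E'
from h import *
d=cam('wrist'); g=cv2.cvtColor(np.array(d['img']),cv2.COLOR_RGB2GRAY)
m=((g<28)*255).astype(np.uint8); m[300:]=0
m=cv2.morphologyEx(m,cv2.MORPH_OPEN,np.ones((9,9)))
n,l,s,c=cv2.connectedComponentsWithStats(m)
for i in range(1,n):
    if 1500<s[i,4]<6000:
        cnt,_=cv2.findContours((l==i).astype(np.uint8),0,1); (x,y),(a,b),_=cv2.fitEllipse(cnt[0])
        print(s[i],np.round((x,y,a,b)), [np.round(at_z(d,y,x,z)[:2],4) for z in(.11,.1)])
cor=np.array([at_z(d,v,u,.07)[:2] for u,v in[(183,176),(404,63),(462,214),(255,306)]]); print(cor,cor.mean(0))
for i in range(4): e=cor[(i+1)%4]-cor[i]; print(np.linalg.norm(e),np.degrees(np.arctan2(e[1],e[0])))
E
```

```text
[[0.37329005 0.12432411]
 [0.3525785  0.37740505]
 [0.52136362 0.39141157]
 [0.54132367 0.1343325 ]] [0.44713896 0.25686831]
0.2539270198263497 94.67852459782064
0.16936528197449932 4.743780679965005
0.25785277365001275 -85.5603671014094
0.16833141650549355 -176.5913874766631
```

```bash
python3 - <<'E'
from h import *
d=cam('wrist'); g=cv2.cvtColor(np.array(d['img']),cv2.COLOR_RGB2GRAY)
print(g[121,387],g[163,306],g[238,343],g[273,269],g[140,440])
for u,v in[(387,121),(306,163),(343,238),(269,273)]:
    print(u,v,np.round(at_z(d,v,u,.11)[:2],4))
for T in(12,20,40,50):
    m=((g<T)*255).astype(np.uint8); m[305:]=0
    m=cv2.morphologyEx(m,cv2.MORPH_OPEN,np.ones((9,9)))
    n,l,s,c=cv2.connectedComponentsWithStats(m)
    for i in range(1,n):
      if 1500<s[i,4]<6000:
        cnt,_=cv2.findContours((l==i).astype(np.uint8),0,1); (x,y),(a,b),_=cv2.fitEllipse(cnt[0])
        print(T,s[i],np.round((x,y,a,b)), [np.round(at_z(d,y,x,z)[:2],4) for z in(.11,.1)])
E
```

```text
31 21 37 47 96
387 121 [0.3966 0.3373]
306 163 [0.4051 0.2537]
343 238 [0.4877 0.2611]
269 273 [0.4956 0.1769]
40 [ 355   97   58   58 2771] [384. 126.  57.  60.] [array([0.3994, 0.3332]), array([0.4  , 0.335])]
40 [ 276  140   54   55 2056] [300. 168.  50.  55.] [array([0.407 , 0.2469]), array([0.4078, 0.2462])]
50 [ 355   97   59   58 2798] [384. 126.  57.  60.] [array([0.3995, 0.3334]), array([0.4001, 0.3351])]
50 [ 276  140   54   55 2122] [300. 168.  50.  55.] [array([0.407 , 0.2469]), array([0.4078, 0.2462])]
```

```bash
cat >> h.py <<'E'
def plan(p,yaw=None,n=None):
    "units if turned to yaw (deg, tool y axis) first, then shifted"
    s=r.get_state(); e=R.from_quat(s['eef_rot']).as_matrix()
    y0=np.degrees(np.arctan2(e[1,1],e[0,1])); tw=0
    if yaw is not None: tw=(y0-yaw+90)%180-90
    e2=e@R.from_euler('z',tw,degrees=True).as_matrix()
    u=e2.T@(np.array(p)-s['tool_pos'])/.04
    print('y0',round(y0,2),'q7',round(s['q'][6],2),'twist units',round(tw/6,2),'shift units',np.round(u,3), 'norm',round(np.linalg.norm(u),2)); 
    if n: print('per row/',n,np.round(u/n,3),round(tw/6/n,3))
E
python3 -c "
from h import *
plan([.497,.176,.18],95.2,5)"
```

```text
y0 68.83 q7 0.48 twist units -4.39 shift units [-1.135 -1.856  3.368] norm 4.01
per row/ 5 [-0.227 -0.371  0.674] -0.879
```

```bash
python3 -m jog '[{"translation":[0,0,0],"twist":-0.88,"claw":80},{"translation":[0,0,0],"twist":-0.88,"claw":80},{"translation":[0,0,0],"twist":-0.88,"claw":80},{"translation":[0,0,0],"twist":-0.88,"claw":80},{"translation":[0,0,0],"twist":-0.87,"claw":80},{"translation":[-0.23,-0.37,0.67],"twist":0,"claw":80},{"translation":[-0.23,-0.37,0.67],"twist":0,"claw":80},{"translation":[-0.23,-0.37,0.67],"twist":0,"claw":80},{"translation":[-0.23,-0.37,0.67],"twist":0,"claw":80},{"translation":[-0.22,-0.37,0.67],"twist":0,"claw":80},{"translation":[0,0,0],"twist":0,"claw":80},{"translation":[0,0,0],"twist":0,"claw":80}]' 30
python3 - <<'E'
from h import *
st(); plan([.497,.176,.082],95.2,4); d=cam('wrist'); save(d,'w2')
for l,z in [('jar_a_top',.11),('jar_a',.004),('caddy',0)]:
    print(l,[(round(x['confidence'],2),np.round(x['location']),np.round(at_z(d,*x['location'],z)[:2],3)) for x in r.spot_point(l,'wrist')][:8])
for p in [(.497,.176),(.489,.26),(.405,.252),(.397,.336)]: print(np.round(proj(d,[*p,.11])))
E
```

```text
clock: 3.73
tool_pos: [0.497, 0.1747, 0.1799]
eef_rot: [-0.043, 0.999, -0.0, -0.001]
contact_force: [-0.3, 1.0, 0.7]
opening: 0.796
t 3.73 pos [0.497  0.1747 0.1799] F [-0.33  0.98  0.74] M [0.1  0.01 0.04] open 0.796 q [-0.26  0.66 -0.27  1.92  0.29  0.61  0.94]
[[-0.996 -0.087 -0.003]
 [-0.087  0.996 -0.001]
 [ 0.003 -0.001 -1.   ]]
y0 94.99 q7 0.94 twist units -0.04 shift units [-0.01   0.034  2.448] norm 2.45
per row/ 4 [-0.003  0.008  0.612] -0.009
jar_a_top []
jar_a [(0.97, array([112., 408.]), array([0.406, 0.247])), (0.97, array([212., 402.]), array([0.491, 0.254])), (0.89, array([212., 304.]), array([0.498, 0.167])), (0.88, array([118., 512.]), array([0.403, 0.334]))]
caddy [(0.56, array([164., 407.]), array([0.448, 0.253])), (0.53, array([105., 611.]), array([0.385, 0.417]))]
[247. 315.]
[246. 451.]
[103. 465.]
[101. 616.]
```

View pics/w2.png

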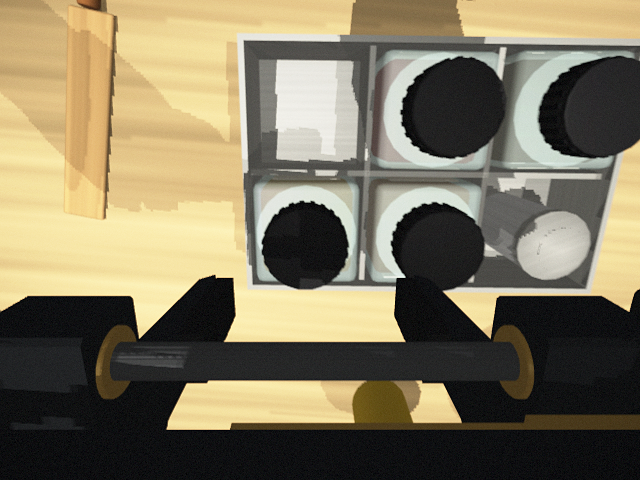

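```bash
python3 -m jog '[{"translation":[0,-0.12,0.3],"twist":0,"claw":80},{"translation":[0,0,0.6],"twist":0,"claw":80},{"translation":[0,0,0.6],"twist":0,"claw":80},{"translation":[0,0,0.6],"twist":0,"claw":80},{"translation":[0,0,0.35],"twist":0,"claw":80},{"translation":[0,0,0],"twist":0,"claw":80},{"translation":[0,0,0],"twist":0,"claw":80}]' 20
python3 -m jog '[{"translation":[0,0,0],"twist":0,"claw":40},{"translation":[0,0,0],"twist":0,"claw":40},{"translation":[0,0,0],"twist":0,"claw":40},{"translation":[0,0,0],"twist":0,"claw":40},{"translation":[0,0,0],"twist":0,"claw":40},{"translation":[0,0,0],"twist":0,"claw":40},{"translation":[0,0,0],"twist":0,"claw":40}]' 20
python3 -c "
from h import *
st()"
python3 -m jog '[{"translation":[0,0,-0.05],"twist":0,"claw":40},{"translation":[0,0,-0.05],"twist":0,"claw":40},{"translation":[0,0,0],"twist":0,"claw":40},{"translation":[0,0,0],"twist":0,"claw":40},{"translation":[0,0,0],"twist":0,"claw":40}]' 20
python3 -c "
from h import *
st()"
```

```text
clock: 4.52
tool_pos: [0.4981, 0.1712, 0.0834]
eef_rot: [-0.045, 0.999, 0.0, 0.0]
contact_force: [0.5, 0.8, -0.1]
opening: 0.799
clock: 5.1
tool_pos: [0.499, 0.1688, 0.0838]
eef_rot: [-0.043, 0.999, -0.001, 0.001]
contact_force: [1.1, -4.0, 7.6]
opening: 0.607
t 5.1 pos [0.499  0.1688 0.0838] F [ 1.14 -3.99  7.6 ] M [-0.73 -0.09  0.09] open 0.607 q [-0.31  0.81 -0.18  1.98  0.37  0.38  0.88]
[[-0.996 -0.086  0.002]
 [-0.086  0.996 -0.001]
 [-0.002 -0.001 -1.   ]]
clock: 5.52
tool_pos: [0.4982, 0.1702, 0.0867]
eef_rot: [-0.044, 0.999, 0.0, 0.0]
contact_force: [1.0, -2.1, -1.5]
opening: 0.608
t 5.52 pos [0.4982 0.1702 0.0867] F [ 0.96 -2.14 -1.48] M [-0.36 -0.33 -0.01] open 0.608 q [-0.3   0.81 -0.19  1.98  0.37  0.38  0.88]
[[-0.996 -0.088  0.   ]
 [-0.088  0.996  0.   ]
 [-0.     0.    -1.   ]]
```

```bash
python3 -m jog '[{"translation":[0,0,-0.04],"twist":0,"claw":40},{"translation":[0,0,0],"twist":0,"claw":40},{"translation":[0,0,0],"twist":0,"claw":40},{"translation":[0,0,0],"twist":0,"claw":40}]' 20
python3 -m jog '[{"translation":[0,0,-0.04],"twist":0,"claw":40},{"translation":[0,0,0],"twist":0,"claw":40},{"translation":[0,0,0],"twist":0,"claw":40},{"translation":[0,0,0],"twist":0,"claw":40}]' 20
```

```text
clock: 5.85
tool_pos: [0.4981, 0.1702, 0.0883]
eef_rot: [-0.044, 0.999, 0.0, 0.0]
contact_force: [1.5, -2.5, -0.2]
opening: 0.61
clock: 6.18
tool_pos: [0.4981, 0.1702, 0.09]
eef_rot: [-0.044, 0.999, 0.0, 0.0]
contact_force: [1.6, -1.5, -0.2]
opening: 0.608
```

```bash
python3 -m jog '[{"translation":[0,0,0.08],"twist":0,"claw":40},{"translation":[0,0,0.07],"twist":0,"claw":40},{"translation":[0,0,0],"twist":0,"claw":40},{"translation":[0,0,0],"twist":1,"claw":40},{"translation":[0,0,0],"twist":1,"claw":40},{"translation":[0,0,0],"twist":1,"claw":40},{"translation":[0,0,0],"twist":1,"claw":40},{"translation":[0,0,0],"twist":1,"claw":40},{"translation":[0,0,0],"twist":0,"claw":40}]' 20
python3 -c "
from h import *
st()"
python3 -m jog '[{"translation":[0,0,0],"twist":1,"claw":40},{"translation":[0,0,0],"twist":1,"claw":40},{"translation":[0,0,0],"twist":1,"claw":40},{"translation":[0,0,0],"twist":1,"claw":40},{"translation":[0,0,0],"twist":1,"claw":40},{"translation":[0,0,0],"twist":1,"claw":40},{"translation":[0,0,0],"twist":1,"claw":40},{"translation":[0,0,0],"twist":1,"claw":40},{"translation":[0,0,0],"twist":0,"claw":40}]' 20
python3 -c "
from h import *
st()"
```

```text
clock: 6.93
tool_pos: [0.498, 0.1705, 0.0838]
eef_rot: [0.217, 0.976, 0.0, 0.0]
contact_force: [0.3, -0.6, 2.0]
opening: 0.606
t 6.93 pos [0.498  0.1705 0.0838] F [ 0.29 -0.62  1.95] M [-0.04 -0.2  -0.04] open 0.606 q [-0.38  0.81 -0.07  1.99  0.15  0.35  0.57]
[[-0.906  0.424  0.   ]
 [ 0.424  0.906  0.   ]
 [-0.     0.    -1.   ]]
clock: 7.68
tool_pos: [0.4983, 0.1725, 0.0839]
eef_rot: [0.593, 0.805, 0.001, -0.0]
contact_force: [-0.6, 4.4, 0.8]
opening: 0.609
t 7.68 pos [0.4983 0.1725 0.0839] F [-0.59  4.4   0.76] M [ 0.6  -0.19  0.54] open 0.609 q [-0.48  0.82  0.1   1.99 -0.21  0.34  0.09]
[[-0.297  0.955  0.001]
 [ 0.955  0.297  0.002]
 [ 0.002  0.002 -1.   ]]
```

```bash
python3 -m jog '[{"translation":[0,0,0],"twist":1,"claw":40},{"translation":[0,0,0],"twist":1,"claw":40},{"translation":[0,0,0],"twist":0,"claw":40},{"translation":[0,0,0],"twist":0,"claw":40}]' 20
python3 -c "
from h import *
st()"
python3 -m jog '[{"translation":[0,0,0],"twist":-0.6,"claw":40},{"translation":[0,0,-0.05],"twist":0,"claw":40},{"translation":[0,0,-0.05],"twist":0,"claw":40},{"translation":[0,0,0],"twist":0,"claw":40},{"translation":[0,0,0],"twist":0,"claw":40},{"translation":[0,0,0],"twist":0,"claw":40}]' 35
python3 -c "
from h import *
st()"
```

```text
clock: 8.02
tool_pos: [0.4991, 0.1721, 0.084]
eef_rot: [0.673, 0.74, 0.002, 0.0]
contact_force: [2.6, 4.9, -0.2]
opening: 0.609
t 8.02 pos [0.4991 0.1721 0.084 ] F [ 2.58  4.94 -0.21] M [ 0.96 -0.58  0.41] open 0.609 q [-0.5   0.82  0.14  1.99 -0.3   0.35 -0.02]
[[-0.095  0.995  0.002]
 [ 0.995  0.095  0.002]
 [ 0.002  0.003 -1.   ]]
clock: 8.52
tool_pos: [0.4978, 0.1702, 0.0877]
eef_rot: [0.652, 0.758, -0.0, -0.0]
contact_force: [2.5, 1.9, -6.4]
opening: 0.603
t 8.52 pos [0.4978 0.1702 0.0877] F [ 2.52  1.92 -6.42] M [ 0.58 -0.35  0.13] open 0.603 q [-0.5   0.81  0.13  1.99 -0.28  0.36  0.01]
[[-0.15   0.989 -0.001]
 [ 0.989  0.15   0.   ]
 [ 0.    -0.001 -1.   ]]
```

```bash
python3 -m jog '[{"translation":[0,0,-0.3],"twist":0,"claw":40},{"translation":[0,0,-0.5],"twist":0,"claw":40},{"translation":[0,0,-0.5],"twist":0,"claw":40},{"translation":[0,0,-0.5],"twist":0,"claw":40},{"translation":[0,0,-0.5],"twist":0,"claw":40},{"translation":[0,0,-0.5],"twist":0,"claw":40},{"translation":[0,0,-0.5],"twist":0,"claw":40},{"translation":[0,0,-0.4],"twist":0,"claw":40},{"translation":[0,0,0],"twist":0,"claw":40},{"translation":[0,0,0],"twist":0,"claw":40}]' 35
python3 - <<'E'
from h import *
st(); d=cam('side')
b=np.array(d['img'])[250:440,300:520]; cv2.imwrite('pics/shelf.png',cv2.resize(cv2.cvtColor(b,cv2.COLOR_RGB2BGR),None,fx=3,fy=3,interpolation=cv2.INTER_CUBIC))
for u,v in[(320,325),(405,400),(497,330),(400,272)]: print(np.round(at_z(d,v,u,.078)[:2],3))
E
```

```text
clock: 9.35
tool_pos: [0.4971, 0.1693, 0.2357]
eef_rot: [0.652, 0.758, -0.001, -0.0]
contact_force: [0.1, -0.3, -4.1]
opening: 0.601
t 9.35 pos [0.4971 0.1693 0.2357] F [ 0.08 -0.34 -4.1 ] M [0.   0.07 0.03] open 0.601 q [-0.57  0.57  0.25  1.88 -0.21  0.71 -0.05]
[[-0.149  0.989 -0.001]
 [ 0.989  0.149 -0.001]
 [-0.    -0.001 -1.   ]]
[ 0.322 -0.183]
[ 0.316 -0.455]
[ 0.611 -0.464]
[ 0.595 -0.179]
```

View pics/shelf.png

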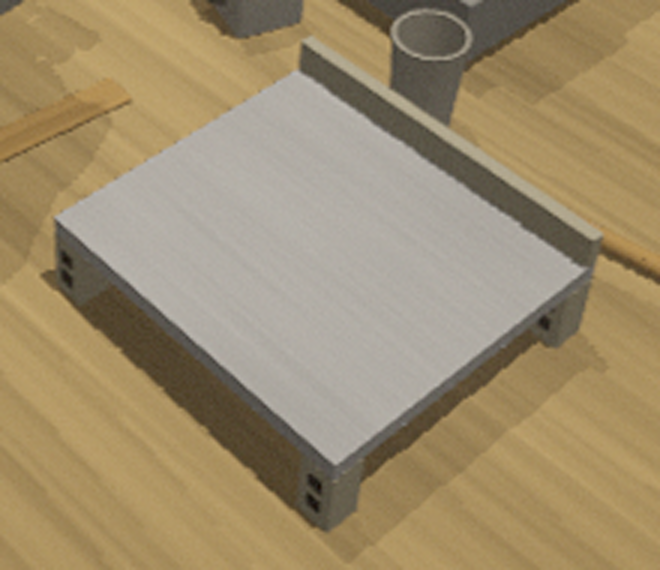

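```bash
python3 - <<'E'
from h import *
d=cam('side')
P=np.array([at_z(d,v,u,.078)[:2] for u,v in[(319,322.7),(411.7,406.7),(495.7,340),(399.3,274)]]); print(np.round(P,3))
L=np.array([[-.14,.15],[-.14,-.15],[.128,-.15],[.128,.15]])
A,B=L-L.mean(0),P-P.mean(0); a=np.arctan2((A[:,0]*B[:,1]-A[:,1]*B[:,0]).sum(),(A*B).sum())
Rm=np.array([[np.cos(a),-np.sin(a)],[np.sin(a),np.cos(a)]]); c=P.mean(0)-Rm@L.mean(0)
print('yaw',np.degrees(a),'c',c, 'res',np.round(B-A@Rm.T,3))
for l in[(.045,-.075),(.045,.075),(-.065,-.075),(-.065,.075)]: print(l,np.round(c+Rm@l,3))
plan([*(c+Rm@[.045,-.075]),.2357],None,13)
E
```

```text
[[ 0.325 -0.176]
 [ 0.314 -0.474]
 [ 0.584 -0.48 ]
 [ 0.588 -0.183]]
yaw -1.477761707088533 c [ 0.45876492 -0.32867565] res [[ 0.003 -0.001]
 [-0.001  0.001]
 [ 0.001  0.002]
 [-0.002 -0.001]]
(0.045, -0.075) [ 0.502 -0.405]
(0.045, 0.075) [ 0.506 -0.255]
(-0.065, -0.075) [ 0.392 -0.402]
(-0.065, 0.075) [ 0.396 -0.252]
y0 8.61 q7 -0.05 twist units 0.0 shift units [-1.4213e+01 -2.0180e+00 -1.0000e-02] norm 14.36
per row/ 13 [-1.093e+00 -1.550e-01 -1.000e-03] 0.0
```

```bash
python3 -m jog '[{"translation":[-0.4,-0.05,0],"twist":0,"claw":40},{"translation":[-0.8,-0.11,0],"twist":0,"claw":40},{"translation":[-0.8,-0.11,0],"twist":0,"claw":40},{"translation":[-0.8,-0.11,0],"twist":0,"claw":40},{"translation":[-0.8,-0.11,0],"twist":0,"claw":40},{"translation":[-0.8,-0.11,0],"twist":0,"claw":40},{"translation":[-0.8,-0.11,0],"twist":0,"claw":40},{"translation":[-0.8,-0.11,0],"twist":0,"claw":40},{"translation":[-0.8,-0.12,0],"twist":0,"claw":40},{"translation":[-0.8,-0.12,0],"twist":0,"claw":40},{"translation":[-0.8,-0.12,0],"twist":0,"claw":40},{"translation":[-0.8,-0.12,0],"twist":0,"claw":40},{"translation":[-0.8,-0.12,0],"twist":0,"claw":40},{"translation":[-0.8,-0.12,0],"twist":0,"claw":40},{"translation":[-0.8,-0.12,0],"twist":0,"claw":40},{"translation":[-0.8,-0.12,0],"twist":0,"claw":40},{"translation":[-0.8,-0.12,0],"twist":0,"claw":40},{"translation":[-0.8,-0.12,0],"twist":0,"claw":40},{"translation":[-0.2,-0.02,0],"twist":0,"claw":40},{"translation":[0,0,0],"twist":0,"claw":40}]' 35
python3 -c "
from h import *
st();plan([.502,-.405,.160],5)"
```

```text
clock: 11.12
tool_pos: [0.4999, -0.4075, 0.2336]
eef_rot: [0.654, 0.756, -0.002, -0.001]
contact_force: [-0.8, 1.4, -4.2]
opening: 0.606
t 11.12 pos [ 0.4999 -0.4075  0.2336] F [-0.84  1.39 -4.21] M [ 0.08  0.22 -0.02] open 0.606 q [ 0.52  0.73  0.17  1.51 -0.14  0.91  0.88]
[[-0.144  0.99  -0.004]
 [ 0.99   0.144 -0.001]
 [-0.    -0.004 -1.   ]]
y0 8.3 q7 0.88 twist units 0.55 shift units [0.06  0.065 1.84 ] norm 1.84
```

```bash
python3 -m jog '[{"translation":[0,0,0.4],"twist":0,"claw":40},{"translation":[0,0,0.5],"twist":0,"claw":40},{"translation":[0,0,0.5],"twist":0,"claw":40},{"translation":[0,0,0.3],"twist":0,"claw":40},{"translation":[0,0,0.15],"twist":0,"claw":40},{"translation":[0,0,0.05],"twist":0,"claw":40},{"translation":[0,0,0],"twist":0,"claw":40},{"translation":[0,0,0],"twist":0,"claw":40}]' 35
```

```text
clock: 11.78
tool_pos: [0.5035, -0.4042, 0.1607]
eef_rot: [0.652, 0.758, 0.0, 0.001]
contact_force: [0.2, -0.7, -4.2]
opening: 0.602
```

```bash
python3 -m jog '[{"translation":[0,0,0.04],"twist":0,"claw":40},{"translation":[0,0,0.04],"twist":0,"claw":40},{"translation":[0,0,0],"twist":0,"claw":40},{"translation":[0,0,0],"twist":0,"claw":40}]' 35
```

```text
clock: 12.12
tool_pos: [0.5037, -0.405, 0.158]
eef_rot: [0.652, 0.758, -0.0, 0.002]
contact_force: [0.9, -0.3, 3.5]
opening: 0.604
```

```bash
python3 -m jog '[{"translation":[0,0,0],"twist":0,"claw":80},{"translation":[0,0,0],"twist":0,"claw":80},{"translation":[0,0,0],"twist":0,"claw":80},{"translation":[0,0,0],"twist":0,"claw":80},{"translation":[0,0,-0.3],"twist":0,"claw":80},{"translation":[0,0,-0.6],"twist":0,"claw":80},{"translation":[0,0,-0.6],"twist":0,"claw":80},{"translation":[0,0,-0.5],"twist":0,"claw":80},{"translation":[0,0,0],"twist":0.5,"claw":80},{"translation":[0,0,0],"twist":0,"claw":80}]' 35
python3 -c "
from h import *
st();plan([.490,.255,.20],5,20)"
```

```text
clock: 12.95
tool_pos: [0.5035, -0.4043, 0.2391]
eef_rot: [0.672, 0.741, 0.0, 0.002]
contact_force: [0.5, 0.7, -0.1]
opening: 0.798
t 12.95 pos [ 0.5035 -0.4043  0.2391] F [ 0.53  0.72 -0.14] M [-0.11  0.03  0.  ] open 0.798 q [ 0.51  0.72  0.18  1.51 -0.15  0.92  0.83]
[[-0.097  0.995  0.003]
 [ 0.995  0.097 -0.002]
 [-0.002  0.003 -1.   ]]
y0 5.56 q7 0.83 twist units 0.09 shift units [16.452  1.097  0.94 ] norm 16.51
per row/ 20 [0.823 0.055 0.047] 0.005
```

```bash
python3 -m jog '[{"translation":[0.82,0.05,0.02],"twist":0,"claw":80},{"translation":[0.82,0.05,0.02],"twist":0,"claw":80},{"translation":[0.82,0.05,0.02],"twist":0,"claw":80},{"translation":[0.82,0.05,0.02],"twist":0,"claw":80},{"translation":[0.82,0.05,0.02],"twist":0,"claw":80},{"translation":[0.82,0.05,0.02],"twist":0,"claw":80},{"translation":[0.82,0.05,0.02],"twist":0,"claw":80},{"translation":[0.82,0.05,0.02],"twist":0,"claw":80},{"translation":[0.82,0.05,0.02],"twist":0,"claw":80},{"translation":[0.82,0.05,0.02],"twist":0,"claw":80},{"translation":[0.82,0.05,0.02],"twist":0,"claw":80},{"translation":[0.82,0.05,0.02],"twist":0,"claw":80},{"translation":[0.82,0.05,0.1],"twist":0,"claw":80},{"translation":[0.82,0.06,0.1],"twist":0,"claw":80},{"translation":[0.82,0.06,0.1],"twist":0,"claw":80},{"translation":[0.82,0.06,0.1],"twist":0,"claw":80},{"translation":[0.82,0.06,0.1],"twist":0,"claw":80},{"translation":[0.82,0.06,0.1],"twist":0,"claw":80},{"translation":[0.82,0.06,0.1],"twist":0,"claw":80},{"translation":[0.82,0.06,0],"twist":0,"claw":80}]' 20
python3 - <<'E'
from h import *
st();plan([.490,.255,.0835],5,4)
d=cam('wrist'); save(d,'w3'); d2=cam('side'); save(d2,'s3')
for p in [(.489,.255),(.404,.247),(.397,.334)]: print(np.round(proj(d,[*p,.11])))
E
```

```text
clock: 14.62
tool_pos: [0.4796, 0.2548, 0.1982]
eef_rot: [0.671, 0.742, -0.001, -0.0]
contact_force: [1.1, -0.5, 0.3]
opening: 0.8
t 14.62 pos [0.4796 0.2548 0.1982] F [ 1.07 -0.47  0.27] M [-0.03  0.02 -0.06] open 0.8 q [-0.74  0.65  0.27  1.87 -0.27  0.66 -0.2 ]
[[-0.1    0.995 -0.002]
 [ 0.995  0.1   -0.001]
 [-0.001 -0.002 -1.   ]]
y0 5.74 q7 -0.2 twist units 0.12 shift units [-0.014  0.267  2.868] norm 2.88
per row/ 4 [-0.004  0.067  0.717] 0.031
[240. 329.]
[240. 202.]
[102. 192.]
```

View pics/w3.png

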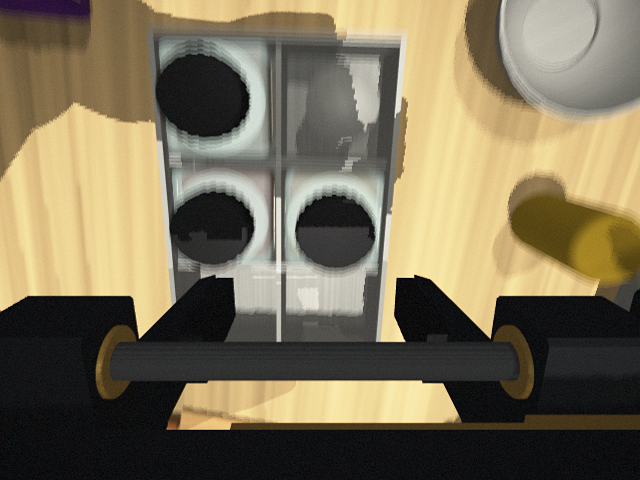

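View pics/s3.png

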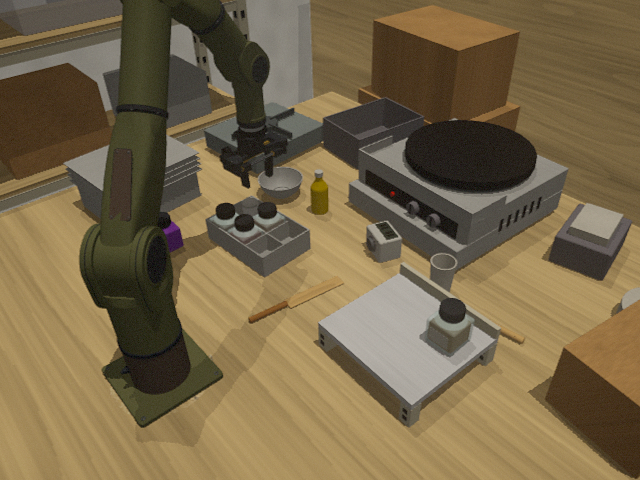

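```bash
python3 -m jog '[{"translation":[0,0,0],"twist":0,"claw":80},{"translation":[0,0,0],"twist":0,"claw":80},{"translation":[0,0,0],"twist":0,"claw":80}]' 20
python3 - <<'E'
from h import *
st();plan([.490,.255,.0835],5,4)
d=cam('wrist'); g=cv2.cvtColor(np.array(d['img']),cv2.COLOR_RGB2GRAY)
for p in [(.489,.255),(.404,.247),(.397,.334)]:
    v,u=proj(d,[*p,.11]); m=((g<60)*255).astype(np.uint8); m[285:]=0
    m=cv2.morphologyEx(m,cv2.MORPH_OPEN,np.ones((15,15))); n,l,s,c=cv2.connectedComponentsWithStats(m); i=l[int(v),int(u)]
    print(np.round((u,v)),s[i],np.round(c[i]),np.round(at_z(d,c[i][1],c[i][0],.11)[:2],4))
E
```

```text
clock: 14.97
tool_pos: [0.481, 0.2515, 0.1992]
eef_rot: [0.672, 0.74, -0.001, 0.0]
contact_force: [0.3, 0.5, 0.4]
opening: 0.797
t 14.97 pos [0.481  0.2515 0.1992] F [0.34 0.52 0.42] M [-0.09  0.05 -0.02] open 0.797 q [-0.73  0.65  0.27  1.87 -0.27  0.65 -0.2 ]
[[-0.096  0.995 -0.   ]
 [ 0.995  0.096 -0.001]
 [-0.001 -0.    -1.   ]]
y0 5.52 q7 -0.2 twist units 0.09 shift units [0.072 0.234 2.892] norm 2.9
per row/ 4 [0.018 0.058 0.723] 0.021
[327. 235.] [     0      0    640    480 291571] [326. 245.] [0.4891 0.2482]
[200. 235.] [ 168  189   83   80 5125] [208. 228.] [0.4095 0.2526]
[190.  97.] [ 153   50   93   92 6902] [199.  96.] [0.4028 0.3351]
```

```bash
python3 -m jog '[{"translation":[0.12,0.28,0.3],"twist":0,"claw":80},{"translation":[0,0,0.6],"twist":0,"claw":80},{"translation":[0,0,0.7],"twist":0,"claw":80},{"translation":[0,0,0.7],"twist":0,"claw":80},{"translation":[0,0,0.6],"twist":0,"claw":80},{"translation":[0,0,0],"twist":0,"claw":80},{"translation":[0,0,0],"twist":0,"claw":80}]' 20
python3 -m jog '[{"translation":[0,0,0],"twist":0,"claw":40},{"translation":[0,0,0],"twist":0,"claw":40},{"translation":[0,0,0],"twist":0,"claw":40},{"translation":[0,0,0],"twist":0,"claw":40},{"translation":[0,0,0],"twist":0,"claw":40},{"translation":[0,0,0],"twist":0,"claw":40},{"translation":[0,0,0],"twist":0,"claw":40},{"translation":[0,0,0],"twist":0,"claw":40}]' 20
python3 -m jog '[{"translation":[0,0,-0.06],"twist":0,"claw":40},{"translation":[0,0,-0.06],"twist":0,"claw":40},{"translation":[0,0,0],"twist":0,"claw":40},{"translation":[0,0,0],"twist":0,"claw":40},{"translation":[0,0,0],"twist":0,"claw":40}]' 20
```

```text
clock: 15.6
tool_pos: [0.4912, 0.2577, 0.0827]
eef_rot: [0.672, 0.74, -0.001, -0.0]
contact_force: [0.3, -0.6, 0.7]
opening: 0.796
clock: 16.27
tool_pos: [0.4928, 0.2596, 0.0847]
eef_rot: [0.672, 0.741, 0.002, 0.001]
contact_force: [0.8, 0.1, 7.5]
opening: 0.607
clock: 16.68
tool_pos: [0.4908, 0.2592, 0.0875]
eef_rot: [0.671, 0.741, -0.001, -0.0]
contact_force: [1.0, 0.1, -5.5]
opening: 0.607
```

```bash
python3 -m jog '[{"translation":[0,0,-0.05],"twist":0,"claw":40},{"translation":[0,0,0],"twist":0,"claw":40},{"translation":[0,0,0],"twist":0,"claw":40},{"translation":[0,0,0],"twist":0,"claw":40}]' 25
```

```text
clock: 17.02
tool_pos: [0.4914, 0.2592, 0.0899]
eef_rot: [0.671, 0.741, -0.0, -0.0]
contact_force: [-0.7, 0.0, -5.5]
opening: 0.606
```

```bash
python3 -m jog '[{"translation":[0,0,-0.3],"twist":0,"claw":40},{"translation":[0,0,-0.5],"twist":0,"claw":40},{"translation":[0,0,-0.5],"twist":0,"claw":40},{"translation":[0,0,-0.5],"twist":0,"claw":40},{"translation":[0,0,-0.5],"twist":0,"claw":40},{"translation":[0,0,-0.5],"twist":0,"claw":40},{"translation":[0,0,-0.5],"twist":0,"claw":40},{"translation":[0,0,-0.4],"twist":0,"claw":40},{"translation":[0,0,0],"twist":0,"claw":40},{"translation":[0,0,0],"twist":0,"claw":40}]' 35
python3 -c "
from h import *
st();plan([.506,-.255,.237],None,16)"
```

```text
clock: 17.85
tool_pos: [0.4915, 0.2593, 0.2381]
eef_rot: [0.671, 0.741, 0.001, 0.0]
contact_force: [-0.8, 0.4, -5.5]
opening: 0.602
t 17.85 pos [0.4915 0.2593 0.2381] F [-0.77  0.38 -5.47] M [-0.03  0.13 -0.05] open 0.602 q [-0.75  0.61  0.3   1.8  -0.25  0.77 -0.22]
[[-0.098  0.995  0.001]
 [ 0.995  0.098  0.001]
 [ 0.001  0.001 -1.   ]]
y0 5.64 q7 -0.22 twist units 0.0 shift units [-12.831  -0.904   0.019] norm 12.86
per row/ 16 [-0.802 -0.057  0.001] 0.0
```

```bash
python3 -m jog '[{"translation":[-0.4,-0.03,0],"twist":0,"claw":40},{"translation":[-0.8,-0.06,0],"twist":0,"claw":40},{"translation":[-0.8,-0.06,0],"twist":0,"claw":40},{"translation":[-0.8,-0.06,0],"twist":0,"claw":40},{"translation":[-0.8,-0.06,0],"twist":0,"claw":40},{"translation":[-0.8,-0.06,0],"twist":0,"claw":40},{"translation":[-0.8,-0.06,0],"twist":0,"claw":40},{"translation":[-0.8,-0.06,0],"twist":0,"claw":40},{"translation":[-0.8,-0.06,0],"twist":0,"claw":40},{"translation":[-0.8,-0.06,0],"twist":0,"claw":40},{"translation":[-0.8,-0.06,0],"twist":0,"claw":40},{"translation":[-0.8,-0.06,0],"twist":0,"claw":40},{"translation":[-0.8,-0.06,0],"twist":0,"claw":40},{"translation":[-0.8,-0.06,0],"twist":0,"claw":40},{"translation":[-0.8,-0.06,0],"twist":0,"claw":40},{"translation":[-0.8,-0.06,0],"twist":0,"claw":40},{"translation":[-0.4,0,0],"twist":0,"claw":40},{"translation":[0,0,0],"twist":0,"claw":40},{"translation":[0,0,0],"twist":0,"claw":40},{"translation":[0,0,0],"twist":0,"claw":40}]' 35
python3 -m jog '[{"translation":[0,0,0.4],"twist":0,"claw":40},{"translation":[0,0,0.5],"twist":0,"claw":40},{"translation":[0,0,0.5],"twist":0,"claw":40},{"translation":[0,0,0.3],"twist":0,"claw":40},{"translation":[0,0,0.15],"twist":0,"claw":40},{"translation":[0,0,0.05],"twist":0,"claw":40},{"translation":[0,0,0],"twist":0,"claw":40},{"translation":[0,0,0],"twist":0,"claw":40}]' 35
```

```text
clock: 19.52
tool_pos: [0.504, -0.2523, 0.2364]
eef_rot: [0.671, 0.741, 0.0, -0.002]
contact_force: [-0.2, 1.0, -5.2]
opening: 0.608
clock: 20.18
tool_pos: [0.5054, -0.2537, 0.1625]
eef_rot: [0.671, 0.741, 0.0, 0.001]
contact_force: [1.2, -0.5, -5.4]
opening: 0.605
```

```bash
python3 -m jog '[{"translation":[0,0,0.05],"twist":0,"claw":40},{"translation":[0,0,0.05],"twist":0,"claw":40},{"translation":[0,0,0],"twist":0,"claw":40},{"translation":[0,0,0],"twist":0,"claw":40},{"translation":[0,0,0],"twist":0,"claw":40}]' 35
```

```text
clock: 20.6
tool_pos: [0.5055, -0.2544, 0.1587]
eef_rot: [0.672, 0.741, 0.0, 0.001]
contact_force: [0.1, 0.5, 2.2]
opening: 0.606
```

```bash
python3 -m jog '[{"translation":[0,0,0],"twist":0,"claw":80},{"translation":[0,0,0],"twist":0,"claw":80},{"translation":[0,0,0],"twist":0,"claw":80},{"translation":[0,0,0],"twist":0,"claw":80},{"translation":[0,0,-0.3],"twist":0,"claw":80},{"translation":[0,0,-0.6],"twist":0,"claw":80},{"translation":[0,0,-0.6],"twist":0,"claw":80},{"translation":[0,0,-0.5],"twist":0,"claw":80},{"translation":[0,0,0],"twist":0,"claw":80},{"translation":[0,0,0],"twist":0,"claw":80}]' 35
python3 -c "
from h import *
st();plan([.407,.250,.18],None,16)"
```

```text
clock: 21.43
tool_pos: [0.5053, -0.2542, 0.2387]
eef_rot: [0.671, 0.741, 0.0, 0.001]
contact_force: [-0.6, -1.6, -0.1]
opening: 0.798
t 21.43 pos [ 0.5053 -0.2542  0.2387] F [-0.61 -1.6  -0.08] M [-0.1   0.07  0.01] open 0.798 q [ 0.25  0.62  0.22  1.76 -0.18  0.78  0.66]
[[-0.098  0.995  0.002]
 [ 0.995  0.098 -0.001]
 [-0.001  0.002 -1.   ]]
y0 5.64 q7 0.66 twist units 0.0 shift units [12.787 -1.209  1.452] norm 12.93
per row/ 16 [ 0.799 -0.076  0.091] 0.0
```

```bash
python3 -m jog '[{"translation":[0.8,-0.075,0],"twist":0,"claw":80},{"translation":[0.8,-0.075,0],"twist":0,"claw":80},{"translation":[0.8,-0.075,0],"twist":0,"claw":80},{"translation":[0.8,-0.075,0],"twist":0,"claw":80},{"translation":[0.8,-0.075,0],"twist":0,"claw":80},{"translation":[0.8,-0.075,0],"twist":0,"claw":80},{"translation":[0.8,-0.075,0],"twist":0,"claw":80},{"translation":[0.8,-0.075,0],"twist":0,"claw":80},{"translation":[0.8,-0.075,0.1],"twist":0,"claw":80},{"translation":[0.8,-0.075,0.1],"twist":0,"claw":80},{"translation":[0.8,-0.075,0.2],"twist":0,"claw":80},{"translation":[0.8,-0.075,0.2],"twist":0,"claw":80},{"translation":[0.8,-0.075,0.2],"twist":0,"claw":80},{"translation":[0.8,-0.075,0.2],"twist":0,"claw":80},{"translation":[0.8,-0.08,0.2],"twist":0,"claw":80},{"translation":[0.8,-0.08,0.25],"twist":0,"claw":80},{"translation":[0,0,0],"twist":0,"claw":80},{"translation":[0,0,0],"twist":0,"claw":80},{"translation":[0,0,0],"twist":0,"claw":80}]' 20
python3 - <<'E'
from h import *
st();plan([.407,.250,.0835],5.6,4)
d=cam('wrist'); save(d,'w4')
for p in [(.407,.250),(.400,.334)]: print(np.round(proj(d,[*p,.11])))
E
```

```text
clock: 23.02
tool_pos: [0.4059, 0.2496, 0.1792]
eef_rot: [0.672, 0.741, -0.001, 0.0]
contact_force: [0.3, -0.6, 0.3]
opening: 0.798
t 23.02 pos [0.4059 0.2496 0.1792] F [ 0.31 -0.64  0.3 ] M [-0.08  0.06 -0.03] open 0.798 q [-0.81  0.62  0.26  2.08 -0.33  0.49 -0.21]
[[-0.098  0.995 -0.001]
 [ 0.995  0.098 -0.002]
 [-0.002 -0.002 -1.   ]]
y0 5.61 q7 -0.21 twist units 0.0 shift units [0.011 0.033 2.393] norm 2.39
per row/ 4 [0.003 0.008 0.598] 0.001
[248. 316.]
[104. 319.]
```

View pics/w4.png

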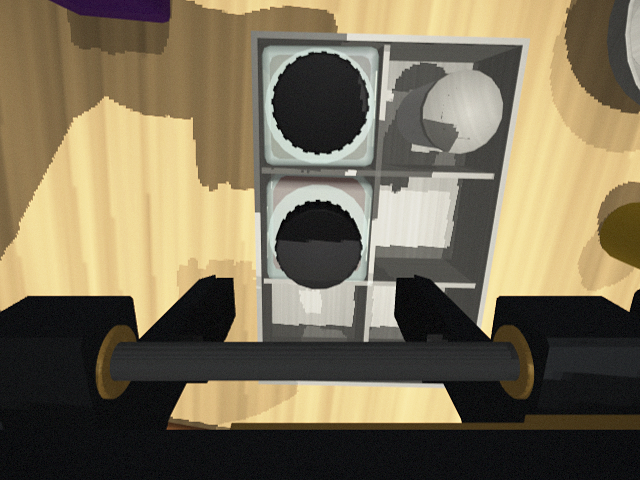

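```bash
python3 -m jog '[{"translation":[0.03,0.04,0.3],"twist":0,"claw":80},{"translation":[0,0,0.6],"twist":0,"claw":80},{"translation":[0,0,0.6],"twist":0,"claw":80},{"translation":[0,0,0.6],"twist":0,"claw":80},{"translation":[0,0,0.29],"twist":0,"claw":80},{"translation":[0,0,0],"twist":0,"claw":80},{"translation":[0,0,0],"twist":0,"claw":80},{"translation":[0,0,0],"twist":0,"claw":40},{"translation":[0,0,0],"twist":0,"claw":40},{"translation":[0,0,0],"twist":0,"claw":40},{"translation":[0,0,0],"twist":0,"claw":40},{"translation":[0,0,0],"twist":0,"claw":40},{"translation":[0,0,0],"twist":0,"claw":40},{"translation":[0,0,0],"twist":0,"claw":40}]' 20
python3 -m jog '[{"translation":[0,0,-0.06],"twist":0,"claw":40},{"translation":[0,0,-0.06],"twist":0,"claw":40},{"translation":[0,0,0],"twist":0,"claw":40},{"translation":[0,0,0],"twist":0,"claw":40},{"translation":[0,0,0],"twist":0,"claw":40}]' 20
python3 -m jog '[{"translation":[0,0,-0.04],"twist":0,"claw":40},{"translation":[0,0,0],"twist":0,"claw":40},{"translation":[0,0,0],"twist":0,"claw":40},{"translation":[0,0,0],"twist":0,"claw":40}]' 20
```

```text
clock: 24.23
tool_pos: [0.4079, 0.2522, 0.0851]
eef_rot: [0.672, 0.741, 0.0, 0.0]
contact_force: [-0.1, -0.8, 7.4]
opening: 0.611
clock: 24.65
tool_pos: [0.4076, 0.2522, 0.0889]
eef_rot: [0.671, 0.741, -0.0, -0.0]
contact_force: [-0.4, -0.5, -5.4]
opening: 0.607
clock: 24.98
tool_pos: [0.4078, 0.2522, 0.0907]
eef_rot: [0.671, 0.741, 0.0, -0.0]
contact_force: [0.4, 0.2, -3.4]
opening: 0.605
```

```bash
for i in 1 2 3; do python3 -m jog '[{"translation":[0,0,0],"twist":0,"claw":40},{"translation":[0,0,0],"twist":0,"claw":40},{"translation":[0,0,0],"twist":0,"claw":40}]' 30 | grep -E "tool_pos|force"; done
```

```text
tool_pos: [0.4078, 0.2522, 0.0907]
contact_force: [-0.2, 0.5, -4.2]
tool_pos: [0.4078, 0.2522, 0.0907]
contact_force: [-0.6, -0.6, -4.9]
tool_pos: [0.4078, 0.2522, 0.0907]
contact_force: [-0.4, 0.3, -5.1]
```

```bash
python3 -m jog '[{"translation":[0,0,-0.3],"twist":0,"claw":40},{"translation":[0,0,-0.5],"twist":0,"claw":40},{"translation":[0,0,-0.5],"twist":0,"claw":40},{"translation":[0,0,-0.5],"twist":0,"claw":40},{"translation":[0,0,-0.5],"twist":0,"claw":40},{"translation":[0,0,-0.5],"twist":0,"claw":40},{"translation":[0,0,-0.5],"twist":0,"claw":40},{"translation":[0,0,-0.36],"twist":0,"claw":40},{"translation":[0,0,0],"twist":0,"claw":40},{"translation":[0,0,0],"twist":0,"claw":40}]' 35
python3 -c "
from h import *
st();plan([.394,-.402,.237],None,20)"
```

```text
clock: 26.57
tool_pos: [0.4077, 0.2523, 0.2373]
eef_rot: [0.671, 0.741, 0.001, -0.0]
contact_force: [-0.5, -0.1, -4.8]
opening: 0.608
t 26.57 pos [0.4077 0.2523 0.2373] F [-0.52 -0.13 -4.81] M [-0.06  0.01  0.06] open 0.608 q [-0.87  0.53  0.34  2.01 -0.28  0.65 -0.25]
[[-0.099  0.995  0.001]
 [ 0.995  0.099  0.001]
 [ 0.001  0.001 -1.   ]]
y0 5.65 q7 -0.25 twist units 0.0 shift units [-1.6244e+01 -1.9520e+00 -7.0000e-03] norm 16.36
per row/ 20 [-0.812 -0.098 -0.   ] 0.0
```

```bash
python3 -m jog '[{"translation":[-0.5,-0.1,0],"twist":0,"claw":40},{"translation":[-0.83,-0.1,0],"twist":0,"claw":40},{"translation":[-0.83,-0.1,0],"twist":0,"claw":40},{"translation":[-0.83,-0.1,0],"twist":0,"claw":40},{"translation":[-0.83,-0.1,0],"twist":0,"claw":40},{"translation":[-0.83,-0.1,0],"twist":0,"claw":40},{"translation":[-0.83,-0.1,0],"twist":0,"claw":40},{"translation":[-0.83,-0.1,0],"twist":0,"claw":40},{"translation":[-0.83,-0.1,0],"twist":0,"claw":40},{"translation":[-0.83,-0.1,0],"twist":0,"claw":40},{"translation":[-0.83,-0.1,0],"twist":0,"claw":40},{"translation":[-0.83,-0.1,0],"twist":0,"claw":40},{"translation":[-0.83,-0.1,0],"twist":0,"claw":40},{"translation":[-0.83,-0.1,0],"twist":0,"claw":40},{"translation":[-0.83,-0.1,0],"twist":0,"claw":40},{"translation":[-0.83,-0.1,0],"twist":0,"claw":40},{"translation":[-0.83,-0.1,0],"twist":0,"claw":40},{"translation":[-0.83,-0.1,0],"twist":0,"claw":40},{"translation":[-0.83,-0.1,0],"twist":0,"claw":40},{"translation":[-0.8,-0.05,0],"twist":0,"claw":40}]' 35
python3 -m jog '[{"translation":[0,0,0],"twist":0,"claw":40},{"translation":[0,0,0],"twist":0,"claw":40},{"translation":[0,0,0.4],"twist":0,"claw":40},{"translation":[0,0,0.5],"twist":0,"claw":40},{"translation":[0,0,0.5],"twist":0,"claw":40},{"translation":[0,0,0.25],"twist":0,"claw":40},{"translation":[0,0,0.1],"twist":0,"claw":40},{"translation":[0,0,0.05],"twist":0,"claw":40},{"translation":[0,0,0],"twist":0,"claw":40},{"translation":[0,0,0],"twist":0,"claw":40}]' 35
```

```text
clock: 28.23
tool_pos: [0.3923, -0.403, 0.2351]
eef_rot: [0.672, 0.741, 0.0, -0.002]
contact_force: [0.3, 1.3, -4.9]
opening: 0.605
clock: 29.07
tool_pos: [0.3944, -0.4022, 0.1658]
eef_rot: [0.671, 0.741, 0.0, 0.001]
contact_force: [0.7, 0.8, -4.2]
opening: 0.604
```

```bash
python3 -m jog '[{"translation":[0,0,0.09],"twist":0,"claw":40},{"translation":[0,0,0.07],"twist":0,"claw":40},{"translation":[0,0,0.02],"twist":0,"claw":40},{"translation":[0,0,0],"twist":0,"claw":40},{"translation":[0,0,0],"twist":0,"claw":40},{"translation":[0,0,0],"twist":0,"claw":40}]' 35
```

```text
clock: 29.57
tool_pos: [0.3948, -0.404, 0.1593]
eef_rot: [0.672, 0.741, -0.0, 0.002]
contact_force: [-0.1, -2.6, 5.5]
opening: 0.601
```

```bash
python3 -m jog '[{"translation":[0,0,0],"twist":0,"claw":80},{"translation":[0,0,0],"twist":0,"claw":80},{"translation":[0,0,0],"twist":0,"claw":80},{"translation":[0,0,0],"twist":0,"claw":80},{"translation":[0,0,-0.3],"twist":0,"claw":80},{"translation":[0,0,-0.6],"twist":0,"claw":80},{"translation":[0,0,-0.6],"twist":0,"claw":80},{"translation":[0,0,-0.5],"twist":0,"claw":80},{"translation":[0,0,0],"twist":0,"claw":80},{"translation":[0,0,0],"twist":0,"claw":80}]' 35
python3 -c "
from h import *
st();plan([.401,.335,.18],None,20)"
```

```text
clock: 30.4
tool_pos: [0.3944, -0.402, 0.2385]
eef_rot: [0.671, 0.741, 0.0, 0.001]
contact_force: [0.0, -0.2, 0.3]
opening: 0.799
t 30.4 pos [ 0.3944 -0.402   0.2385] F [ 0.04 -0.2   0.32] M [-0.04  0.07 -0.01] open 0.799 q [ 0.59  0.61  0.21  1.77 -0.17  0.77  0.98]
[[-0.099  0.995  0.001]
 [ 0.995  0.099 -0.001]
 [-0.001  0.001 -1.   ]]
y0 5.66 q7 0.98 twist units 0.0 shift units [18.321  1.979  1.447] norm 18.48
per row/ 20 [0.916 0.099 0.072] 0.0
```

```bash
python3 -m jog '[{"translation":[0.92,0.1,0],"twist":0,"claw":80},{"translation":[0.92,0.1,0],"twist":0,"claw":80},{"translation":[0.92,0.1,0],"twist":0,"claw":80},{"translation":[0.92,0.1,0],"twist":0,"claw":80},{"translation":[0.92,0.1,0],"twist":0,"claw":80},{"translation":[0.92,0.1,0],"twist":0,"claw":80},{"translation":[0.92,0.1,0],"twist":0,"claw":80},{"translation":[0.92,0.1,0],"twist":0,"claw":80},{"translation":[0.92,0.1,0],"twist":0,"claw":80},{"translation":[0.92,0.1,0],"twist":0,"claw":80},{"translation":[0.92,0.1,0],"twist":0,"claw":80},{"translation":[0.92,0.1,0],"twist":0,"claw":80},{"translation":[0.92,0.1,0],"twist":0,"claw":80},{"translation":[0.92,0.1,0],"twist":0,"claw":80},{"translation":[0.92,0.1,0],"twist":0,"claw":80},{"translation":[0.92,0.1,0],"twist":0,"claw":80},{"translation":[0.92,0.1,0],"twist":0,"claw":80},{"translation":[0.92,0.1,0],"twist":0,"claw":80},{"translation":[0.92,0.1,0],"twist":0,"claw":80},{"translation":[0.84,0.08,0],"twist":0,"claw":80}]' 20
python3 -m jog '[{"translation":[0,0,0],"twist":-1,"claw":80},{"translation":[0,0,0],"twist":-1,"claw":80},{"translation":[0,0,0],"twist":-1,"claw":80},{"translation":[0,0,0],"twist":-1,"claw":80},{"translation":[0,0,0],"twist":-1,"claw":80},{"translation":[0,0,0],"twist":-1,"claw":80},{"translation":[0,0,0.5],"twist":-1,"claw":80},{"translation":[0,0,0.5],"twist":0,"claw":80},{"translation":[0,0,0.44],"twist":0,"claw":80},{"translation":[0,0,0],"twist":0,"claw":80},{"translation":[0,0,0],"twist":0,"claw":80}]' 20
python3 - <<'E'
from h import *
st();plan([.401,.335,.0835])
d=cam('wrist')
g=cv2.cvtColor(np.array(d['img']),cv2.COLOR_RGB2GRAY); m=((g<45)*255).astype(np.uint8); m[290:]=0
m=cv2.morphologyEx(m,cv2.MORPH_OPEN,np.ones((15,15))); n,l,s,c=cv2.connectedComponentsWithStats(m)
v,u=proj(d,[.401,.335,.11]); i=l[int(v),int(u)]; print(u,v,s[i],c[i],at_z(d,c[i][1],c[i][0],.11))
E
```

```text
clock: 32.07
tool_pos: [0.3994, 0.3372, 0.2365]
eef_rot: [0.671, 0.742, -0.001, -0.0]
contact_force: [0.9, -0.1, -0.2]
opening: 0.802
clock: 32.98
tool_pos: [0.3997, 0.3342, 0.1789]
eef_rot: [0.361, 0.932, -0.002, -0.001]
contact_force: [0.3, 0.0, 0.3]
opening: 0.802
t 32.98 pos [0.3997 0.3342 0.1789] F [0.3  0.04 0.3 ] M [-0.02 -0.01 -0.04] open 0.802 q [-0.85  0.65  0.1   1.94 -0.12  0.56  0.17]
[[-0.739  0.674 -0.003]
 [ 0.674  0.739 -0.003]
 [ 0.001 -0.004 -1.   ]]
y0 47.64 q7 0.17 twist units 0.0 shift units [-0.012  0.046  2.385] norm 2.39
316.20787701755296 248.8699938042798 [     0      0    640    480 303660] [319.58107093 239.77859448] [0.39803401 0.34051634 0.11      ]
```

```bash
python3 -m jog '[{"translation":[0,0.03,0.3],"twist":0,"claw":80},{"translation":[0,0,0.6],"twist":0,"claw":80},{"translation":[0,0,0.6],"twist":0,"claw":80},{"translation":[0,0,0.6],"twist":0,"claw":80},{"translation":[0,0,0.28],"twist":0,"claw":80},{"translation":[0,0,0],"twist":0,"claw":80},{"translation":[0,0,0],"twist":0,"claw":80},{"translation":[0,0,0],"twist":0,"claw":40},{"translation":[0,0,0],"twist":0,"claw":40},{"translation":[0,0,0],"twist":0,"claw":40},{"translation":[0,0,0],"twist":0,"claw":40},{"translation":[0,0,0],"twist":0,"claw":40},{"translation":[0,0,0],"twist":0,"claw":40},{"translation":[0,0,0],"twist":0,"claw":40}]' 20
python3 -m jog '[{"translation":[0,0,-0.06],"twist":0,"claw":40},{"translation":[0,0,-0.06],"twist":0,"claw":40},{"translation":[0,0,0],"twist":0,"claw":40},{"translation":[0,0,0],"twist":0,"claw":40},{"translation":[0,0,0],"twist":0,"claw":40}]' 20
python3 -m jog '[{"translation":[0,0,-0.03],"twist":0,"claw":40},{"translation":[0,0,0],"twist":0,"claw":40},{"translation":[0,0,0],"twist":0,"claw":40},{"translation":[0,0,0],"twist":0,"claw":40}]' 20
```

```text
clock: 34.2
tool_pos: [0.4002, 0.3342, 0.086]
eef_rot: [0.361, 0.932, -0.002, -0.001]
contact_force: [-3.1, -3.5, 7.0]
opening: 0.606
clock: 34.62
tool_pos: [0.4016, 0.3359, 0.09]
eef_rot: [0.361, 0.932, -0.0, -0.0]
contact_force: [-2.4, -2.9, -1.1]
opening: 0.605
clock: 34.95
tool_pos: [0.4016, 0.336, 0.0911]
eef_rot: [0.361, 0.932, 0.0, -0.0]
contact_force: [-1.2, -2.2, -0.7]
opening: 0.607
```

Loose (about -1 N). Lower it again and screw down.

```bash
python3 -m jog '[{"translation":[0,0,0.08],"twist":0,"claw":40},{"translation":[0,0,0.06],"twist":0,"claw":40},{"translation":[0,0,0],"twist":0,"claw":40},{"translation":[0,0,0],"twist":1,"claw":40},{"translation":[0,0,0],"twist":1,"claw":40},{"translation":[0,0,0],"twist":1,"claw":40},{"translation":[0,0,0],"twist":1,"claw":40},{"translation":[0,0,0],"twist":1,"claw":40},{"translation":[0,0,0],"twist":1,"claw":40},{"translation":[0,0,0],"twist":1,"claw":40},{"translation":[0,0,0],"twist":0,"claw":40}]' 20
python3 -c "
from h import *
st()"
python3 -m jog '[{"translation":[0,0,0],"twist":1,"claw":40},{"translation":[0,0,0],"twist":1,"claw":40},{"translation":[0,0,0],"twist":1,"claw":40},{"translation":[0,0,0],"twist":1,"claw":40},{"translation":[0,0,0],"twist":1,"claw":40},{"translation":[0,0,0],"twist":1,"claw":40},{"translation":[0,0,0],"twist":0.5,"claw":40},{"translation":[0,0,0],"twist":0,"claw":40},{"translation":[0,0,0],"twist":0,"claw":40}]' 20
python3 -c "
from h import *
st()"
```

```text
clock: 35.87
tool_pos: [0.4023, 0.3364, 0.086]
eef_rot: [0.673, 0.74, 0.001, 0.0]
contact_force: [-2.1, -2.4, 6.5]
opening: 0.607
t 35.87 pos [0.4023 0.3364 0.086 ] F [-2.13 -2.44  6.49] M [-0.61  0.56 -0.11] open 0.607 q [-0.91  0.82  0.22  2.   -0.46  0.36 -0.24]
[[-0.094  0.996  0.002]
 [ 0.996  0.094  0.001]
 [ 0.001  0.002 -1.   ]]
clock: 36.62
tool_pos: [0.404, 0.3382, 0.086]
eef_rot: [0.879, 0.476, 0.003, -0.0]
contact_force: [4.0, 3.3, 0.3]
opening: 0.607
t 36.62 pos [0.404  0.3382 0.086 ] F [4.01 3.27 0.3 ] M [ 0.58 -0.62  0.56] open 0.607 q [-1.    0.85  0.37  2.   -0.73  0.42 -0.65]
[[ 0.547  0.837  0.005]
 [ 0.837 -0.547  0.003]
 [ 0.005  0.003 -1.   ]]
```

```bash
python3 -m jog '[{"translation":[0,0,0],"twist":1,"claw":40},{"translation":[0,0,0],"twist":0,"claw":40},{"translation":[0,0,0],"twist":0,"claw":40}]' 20
python3 -c "
from h import *
st()"
python3 -m jog '[{"translation":[0,0,-0.06],"twist":0,"claw":40},{"translation":[0,0,-0.06],"twist":0,"claw":40},{"translation":[0,0,0],"twist":0,"claw":40},{"translation":[0,0,0],"twist":0,"claw":40},{"translation":[0,0,0],"twist":0,"claw":40}]' 35
python3 -m jog '[{"translation":[0,0,0],"twist":0,"claw":40},{"translation":[0,0,0],"twist":0,"claw":40},{"translation":[0,0,0],"twist":0,"claw":40}]' 35
```

```text
clock: 36.87
tool_pos: [0.404, 0.3373, 0.086]
eef_rot: [0.903, 0.429, 0.003, 0.0]
contact_force: [4.7, 3.1, 0.8]
opening: 0.609
t 36.87 pos [0.404  0.3373 0.086 ] F [4.72 3.12 0.76] M [ 0.6  -0.91  0.46] open 0.609 q [-1.02  0.85  0.4   2.   -0.77  0.43 -0.71]
[[ 0.632  0.775  0.005]
 [ 0.775 -0.632  0.002]
 [ 0.005  0.002 -1.   ]]
clock: 37.28
tool_pos: [0.4033, 0.3366, 0.0893]
eef_rot: [0.903, 0.43, 0.002, 0.001]
contact_force: [6.2, 2.3, -12.1]
opening: 0.604
clock: 37.53
tool_pos: [0.4033, 0.3366, 0.0894]
eef_rot: [0.903, 0.43, 0.002, 0.001]
contact_force: [5.7, 3.0, -12.8]
opening: 0.603
```

```bash
python3 -m jog '[{"translation":[0,0,-0.1],"twist":0,"claw":40},{"translation":[0,0,-0.1],"twist":0,"claw":40},{"translation":[0,0,0],"twist":0,"claw":40},{"translation":[0,0,0],"twist":0,"claw":40},{"translation":[0,0,0],"twist":0,"claw":40}]' 35
python3 -c "
from h import *
st()"
```

```text
clock: 37.95
tool_pos: [0.4029, 0.3362, 0.0974]
eef_rot: [0.903, 0.43, 0.001, 0.001]
contact_force: [5.4, 0.5, -11.5]
opening: 0.6
t 37.95 pos [0.4029 0.3362 0.0974] F [  5.38   0.5  -11.52] M [ 0.48 -1.19  0.62] open 0.6 q [-1.03  0.84  0.42  2.   -0.75  0.46 -0.73]
[[ 0.631  0.776  0.003]
 [ 0.776 -0.631 -0.   ]
 [ 0.001  0.002 -1.   ]]
```

```bash
python3 -m jog '[{"translation":[0,0,0],"twist":-0.4,"claw":40},{"translation":[0,0,-0.1],"twist":0,"claw":40},{"translation":[0,0,-0.1],"twist":0,"claw":40},{"translation":[0,0,0],"twist":0,"claw":40},{"translation":[0,0,0],"twist":0,"claw":40}]' 35
python3 -c "
from h import *
st()"
```

```text
clock: 38.37
tool_pos: [0.4022, 0.3358, 0.1067]
eef_rot: [0.895, 0.446, 0.001, 0.0]
contact_force: [3.8, 0.7, -5.1]
opening: 0.603
t 38.37 pos [0.4022 0.3358 0.1067] F [ 3.75  0.65 -5.09] M [ 0.08 -0.96  0.2 ] open 0.603 q [-1.03  0.82  0.43  2.   -0.73  0.48 -0.71]
[[ 0.602  0.799  0.001]
 [ 0.799 -0.602  0.   ]
 [ 0.001  0.001 -1.   ]]
```

```bash
python3 -m jog '[{"translation":[0,0,-0.3],"twist":0,"claw":40},{"translation":[0,0,-0.4],"twist":0,"claw":40},{"translation":[0,0,-0.4],"twist":0,"claw":40},{"translation":[0,0,-0.5],"twist":0,"claw":40},{"translation":[0,0,-0.5],"twist":0,"claw":40},{"translation":[0,0,-0.5],"twist":0,"claw":40},{"translation":[0,0,-0.5],"twist":0,"claw":40},{"translation":[0,0,-0.3],"twist":0,"claw":40},{"translation":[0,0,0],"twist":0,"claw":40},{"translation":[0,0,0],"twist":0,"claw":40}]' 35
python3 -c "
from h import *
st();plan([.398,-.252,.242],None,18)"
```

```text
clock: 39.2
tool_pos: [0.3998, 0.3356, 0.2419]
eef_rot: [0.895, 0.447, -0.001, -0.001]
contact_force: [-0.6, 0.2, -5.1]
opening: 0.604
t 39.2 pos [0.3998 0.3356 0.2419] F [-0.6   0.18 -5.11] M [-0.    0.05  0.03] open 0.604 q [-1.17  0.64  0.66  1.89 -0.53  0.8  -0.87]
[[ 0.601  0.799 -0.003]
 [ 0.799 -0.601 -0.   ]
 [-0.002 -0.002 -1.   ]]
y0 -36.95 q7 -0.87 twist units 0.0 shift units [-1.1768e+01  8.7930e+00  3.0000e-03] norm 14.69
per row/ 18 [-0.654  0.489  0.   ] 0.0
```

```bash
python3 -m jog '[{"translation":[-0.3,0.22,0],"twist":0,"claw":40},{"translation":[-0.65,0.49,0],"twist":0,"claw":40},{"translation":[-0.65,0.49,0],"twist":0,"claw":40},{"translation":[-0.65,0.49,0],"twist":0,"claw":40},{"translation":[-0.65,0.49,0],"twist":0,"claw":40},{"translation":[-0.65,0.49,0],"twist":0,"claw":40},{"translation":[-0.65,0.49,0],"twist":0,"claw":40},{"translation":[-0.65,0.49,0],"twist":0,"claw":40},{"translation":[-0.65,0.49,0],"twist":0,"claw":40},{"translation":[-0.65,0.49,0],"twist":0,"claw":40},{"translation":[-0.65,0.49,0],"twist":0,"claw":40},{"translation":[-0.65,0.49,0],"twist":0,"claw":40},{"translation":[-0.65,0.49,0],"twist":0,"claw":40},{"translation":[-0.65,0.49,0],"twist":0,"claw":40},{"translation":[-0.65,0.49,0],"twist":0,"claw":40},{"translation":[-0.65,0.49,0],"twist":0,"claw":40},{"translation":[-0.65,0.49,0],"twist":0,"claw":40},{"translation":[-0.65,0.49,0],"twist":0,"claw":40},{"translation":[-0.42,0.24,0],"twist":0,"claw":40},{"translation":[0,0,0],"twist":0,"claw":40}]' 35
python3 -m jog '[{"translation":[0,0,0],"twist":0,"claw":40},{"translation":[0,0,0],"twist":0,"claw":40},{"translation":[0,0,0.4],"twist":0,"claw":40},{"translation":[0,0,0.5],"twist":0,"claw":40},{"translation":[0,0,0.5],"twist":0,"claw":40},{"translation":[0,0,0.3],"twist":0,"claw":40},{"translation":[0,0,0.15],"twist":0,"claw":40},{"translation":[0,0,0],"twist":0,"claw":40},{"translation":[0,0,0],"twist":0,"claw":40}]' 35
```

```text
clock: 40.87
tool_pos: [0.3974, -0.2564, 0.2415]
eef_rot: [0.896, 0.443, -0.001, 0.001]
contact_force: [0.7, -0.0, -4.4]
opening: 0.604
clock: 41.62
tool_pos: [0.3996, -0.2508, 0.1683]
eef_rot: [0.895, 0.447, -0.0, -0.0]
contact_force: [0.3, 0.8, -4.4]
opening: 0.603
```

```bash
python3 -m jog '[{"translation":[0,0,0.09],"twist":0,"claw":40},{"translation":[0,0,0.06],"twist":0,"claw":40},{"translation":[0,0,0],"twist":0,"claw":40},{"translation":[0,0,0],"twist":0,"claw":40},{"translation":[0,0,0],"twist":0,"claw":40}]' 35
python3 -m jog '[{"translation":[0,0,0.06],"twist":0,"claw":40},{"translation":[0,0,0],"twist":0,"claw":40},{"translation":[0,0,0],"twist":0,"claw":40},{"translation":[0,0,0],"twist":0,"claw":40}]' 35
```

```text
clock: 42.03
tool_pos: [0.3996, -0.2517, 0.1625]
eef_rot: [0.895, 0.446, 0.0, 0.0]
contact_force: [1.0, 1.0, -5.1]
opening: 0.604
clock: 42.37
tool_pos: [0.4002, -0.2517, 0.1602]
eef_rot: [0.895, 0.447, 0.001, 0.0]
contact_force: [1.6, 0.6, 0.2]
opening: 0.604
```

```bash
python3 -m jog '[{"translation":[0,0,0.03],"twist":0,"claw":40},{"translation":[0,0,0],"twist":0,"claw":40},{"translation":[0,0,0],"twist":0,"claw":80},{"translation":[0,0,0],"twist":0,"claw":80},{"translation":[0,0,0],"twist":0,"claw":80},{"translation":[0,0,0],"twist":0,"claw":80},{"translation":[0,0,-0.3],"twist":0,"claw":80},{"translation":[0,0,-0.6],"twist":0,"claw":80},{"translation":[0,0,-0.8],"twist":0,"claw":80},{"translation":[0,0,-0.8],"twist":0,"claw":80},{"translation":[0,0,-0.5],"twist":0,"claw":80},{"translation":[0,0,0],"twist":0,"claw":80}]' 35
python3 - <<'E'
from h import *
st(); plan([.52,-.02,.30],90)
d=cam('side'); save(d,'s5'); 
for l,z in [('timer',0),('timer_press',.038),('crepe_maker',0)]:
    print(l,[(round(x['confidence'],2),np.round(x['location'],1),np.round(at_z(d,*x['location'],z)[:2],3)) for x in r.spot_point(l,'side')][:4])
d=cam('scene')
for l,z in [('timer',0),('timer_press',.038),('crepe_maker',0)]:
    print(l,[(round(x['confidence'],2),np.round(x['location'],1),np.round(at_z(d,*x['location'],z)[:2],3)) for x in r.spot_point(l,'scene')][:4])
E
```

```text
clock: 43.37
tool_pos: [0.401, -0.2534, 0.2821]
eef_rot: [0.895, 0.446, 0.002, 0.003]
contact_force: [1.4, -0.9, -0.4]
opening: 0.796
t 43.37 pos [ 0.401  -0.2534  0.2821] F [ 1.37 -0.88 -0.37] M [-0.12  0.09 -0.02] open 0.796 q [ 0.1   0.48  0.57  1.98 -0.37  0.78  0.23]
[[ 0.602  0.799  0.006]
 [ 0.799 -0.602 -0.004]
 [ 0.001  0.007 -1.   ]]
y0 -36.99 q7 0.23 twist units 8.84 shift units [ 2.977 -5.832 -0.451] norm 6.56
timer [(0.82, array([252.9, 383.7]), array([ 0.691, -0.032])), (0.5, array([291.3, 437.6]), array([ 0.681, -0.242]))]
timer_press [(0.79, array([245., 369.]), array([ 0.651, -0.01 ]))]
crepe_maker [(0.69, array([232.9, 397.3]), array([0.79 , 0.008]))]
timer [(0.88, array([302.6, 262. ]), array([ 0.683, -0.027]))]
timer_press [(0.83, array([288.6, 275.4]), array([ 0.652, -0.011]))]
crepe_maker []
```

View pics/s5.png

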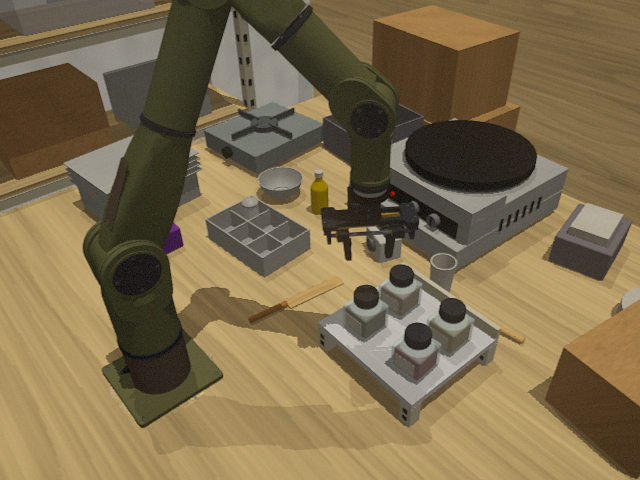

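```bash
python3 -m jog '[{"translation":[0,0,-0.5],"twist":0,"claw":0},{"translation":[0,0,-0.7],"twist":0.98,"claw":0},{"translation":[0,0,0],"twist":0.98,"claw":0},{"translation":[0,0,0],"twist":0.98,"claw":0},{"translation":[0,0,0],"twist":0.98,"claw":0},{"translation":[0,0,0],"twist":0.98,"claw":0},{"translation":[0,0,0],"twist":0.98,"claw":0},{"translation":[0,0,0],"twist":0.98,"claw":0},{"translation":[0,0,0],"twist":0.98,"claw":0},{"translation":[0,0,0],"twist":0.98,"claw":0},{"translation":[0.8,-0.9,0],"twist":0,"claw":0},{"translation":[0.8,-0.9,0],"twist":0,"claw":0},{"translation":[0.8,-0.9,0],"twist":0,"claw":0},{"translation":[0.8,-0.9,0],"twist":0,"claw":0},{"translation":[0.8,-0.9,0],"twist":0,"claw":0},{"translation":[0.8,-0.9,0],"twist":0,"claw":0},{"translation":[0,0,0],"twist":0,"claw":0},{"translation":[0,0,0],"twist":0,"claw":0},{"translation":[0,0,0],"twist":0,"claw":0}]' 20
python3 - <<'E'
from h import *
st(); d=cam('wrist'); save(d,'w6')
for l,z in [('timer',0),('timer_press',.038),('crepe_maker',0)]:
    print(l,[(round(x['confidence'],2),np.round(x['location'],1),np.round(at_z(d,*x['location'],z)[:2],3)) for x in r.spot_point(l,'wrist')][:4])
E
```

```text
clock: 45.35
tool_pos: [0.5645, -0.0651, 0.3261]
eef_rot: [1.0, 0.001, -0.001, 0.0]
contact_force: [-0.3, -0.9, 1.0]
opening: 0.004
t 45.35 pos [ 0.5645 -0.0651  0.3261] F [-0.3  -0.95  0.98] M [-0.05  0.13  0.02] open 0.004 q [-0.45  0.66  0.91  1.65 -0.57  1.11 -0.96]
[[ 1.     0.001 -0.002]
 [ 0.001 -1.    -0.001]
 [-0.002  0.001 -1.   ]]
timer [(0.69, array([243.8,  15.4]), array([0.484, 0.342])), (0.59, array([ 78.2, 279.7]), array([ 0.693, -0.023])), (0.36, array([74.7, 44.4]), array([0.697, 0.259]))]
timer_press [(0.82, array([111.6, 262.7]), array([ 0.653, -0.006]))]
crepe_maker []
```

View pics/w6.png

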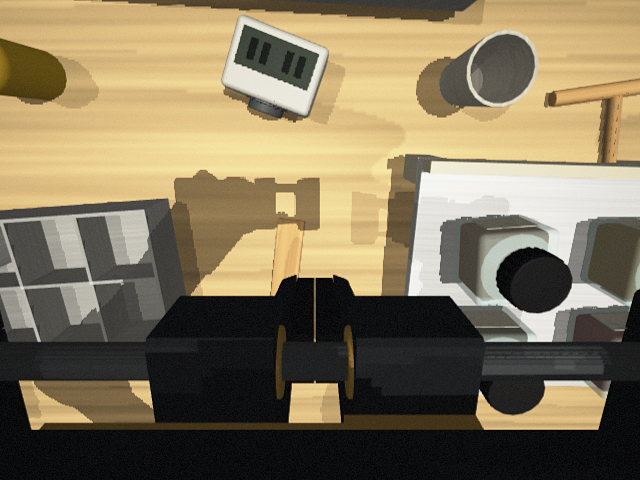

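```bash
python3 -m jog '[{"translation":[0.5,-0.4,0],"twist":0,"claw":0},{"translation":[0.6,-0.4,0],"twist":0,"claw":0},{"translation":[0.6,0,0],"twist":0,"claw":0},{"translation":[0,0,0],"twist":0,"claw":0},{"translation":[0,0,0],"twist":0,"claw":0},{"translation":[0,0,0],"twist":0,"claw":0}]' 20
python3 - <<'E'
from h import *
st(); d=cam('wrist'); save(d,'w7'); np.savez('w7',**{k:d[k] for k in('origin','rotation','fx','fy','cx','cy')})
for l,z in [('timer',0),('timer_press',.038),('crepe_maker',0)]:
    print(l,[(round(x['confidence'],2),np.round(x['location'],1),np.round(at_z(d,*x['location'],z)[:2],3)) for x in r.spot_point(l,'wrist')][:4])
E
```

```text
clock: 46.05
tool_pos: [0.632, -0.0338, 0.3268]
eef_rot: [1.0, -0.0, -0.0, 0.0]
contact_force: [0.3, -1.4, 0.3]
opening: 0.001
t 46.05 pos [ 0.632  -0.0338  0.3268] F [ 0.34 -1.36  0.28] M [0.02 0.16 0.03] open 0.001 q [-0.44  0.76  0.89  1.45 -0.6   1.22 -1.05]
[[ 1.    -0.001 -0.001]
 [-0.001 -1.    -0.   ]
 [-0.001  0.    -1.   ]]
timer [(0.73, array([137.2, 308.3]), array([ 0.692, -0.026])), (0.66, array([379.8, 489.9]), array([ 0.333, -0.301]))]
timer_press [(0.6, array([173.7, 292.8]), array([ 0.651, -0.007]))]
crepe_maker [(0.89, array([ 69.8, 288.6]), array([ 0.77 , -0.002])), (0.16, array([379.7, 606.3]), array([ 0.333, -0.479]))]
```

View pics/w7.png

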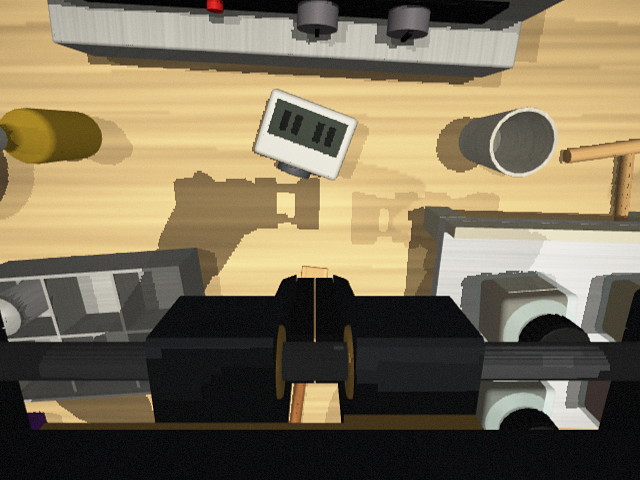

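```bash
python3 - <<'E'
from h import *
d=dict(np.load('w7.npz'))
P=[at_z(d,v,u,.085)[:2] for u,v in[(56,42),(513,68)]]; e=P[1]-P[0]; print('front',P,np.linalg.norm(e),'normal',np.degrees(np.arctan2(e[1],e[0]))+90)
C=np.array([at_z(d,v,u,.072)[:2] for u,v in[(275,90),(357,121),(341,180),(253,150)]]); print(C,C.mean(0))
for i in range(4): q=C[(i+1)%4]-C[i]; print(np.linalg.norm(q),np.degrees(np.arctan2(q[1],q[0])))
E
```

```text
front [array([0.78317134, 0.21538264]), array([ 0.75958038, -0.22788343])] 0.4438933937287058 normal -3.0464513050635986
[[ 0.74094652  0.00731529]
 [ 0.71035332 -0.07797418]
 [ 0.64840184 -0.06231589]
 [ 0.68071757  0.03282606]] [ 0.69510481 -0.02503718]
0.09061036104964632 -109.73282921757767
0.06389967455208881 165.81551186300413
0.10048033243010926 71.2395261664031
0.065408905806038 -22.95573108024735
```

```bash
python3 - <<'E'
from h import *
d=dict(np.load('w7.npz'))
print('spat',at_z(d,267,315,.01),'tumb',at_z(d,140,462,.1),at_z(d,112,525,.1),'bottle',at_z(d,135,100,.1), 'btn', at_z(d,168,292,.038), 'btnR',at_z(d,177,308,.038))
plan([.615,-.024,.09],-93)
E
```

```text
spat [ 0.52198935 -0.03377061  0.01      ] tumb [ 0.69168949 -0.179564    0.1       ] [ 0.71799692 -0.23789777  0.1       ] bottle [0.69695549 0.17870508 0.1       ] btn [ 0.65799878 -0.00666166  0.038     ] btnR [ 0.64738089 -0.02549396  0.038     ]
y0 -89.97 q7 -1.05 twist units 0.5 shift units [-0.444 -0.197  5.928] norm 5.95
```

```bash
python3 -m jog '[{"translation":[0,0,0],"twist":0.5,"claw":0},{"translation":[-0.44,-0.2,0.5],"twist":0,"claw":0},{"translation":[0,0,0.9],"twist":0,"claw":0},{"translation":[0,0,0.9],"twist":0,"claw":0},{"translation":[0,0,0.9],"twist":0,"claw":0},{"translation":[0,0,0.9],"twist":0,"claw":0},{"translation":[0,0,0.9],"twist":0,"claw":0},{"translation":[0,0,0.9],"twist":0,"claw":0},{"translation":[0,0,0.9],"twist":0,"claw":0},{"translation":[0,0,0.65],"twist":0,"claw":0},{"translation":[0,0,0],"twist":0,"claw":0},{"translation":[0,0,0],"twist":0,"claw":0},{"translation":[0,0,0],"twist":0,"claw":0}]' 20
python3 - <<'E'
from h import *
st(); d=cam('side')
for l,z in [('timer',0),('timer_press',.038)]:
    print(l,[(round(x['confidence'],2),np.round(x['location'],1),np.round(at_z(d,*x['location'],z)[:2],3)) for x in r.spot_point(l,'side')][:4])
E
```

```text
clock: 47.33
tool_pos: [0.617, -0.0242, 0.0306]
eef_rot: [1.0, -0.025, 0.001, 0.0]
contact_force: [0.8, -0.7, 1.0]
opening: 0.006
t 47.33 pos [ 0.617  -0.0242  0.0306] F [ 0.78 -0.68  1.01] M [-0.06  0.15  0.02] open 0.006 q [-0.34  1.06  0.58  1.74 -0.93  0.64 -0.83]
[[ 0.999 -0.051  0.003]
 [-0.051 -0.999 -0.001]
 [ 0.003  0.001 -1.   ]]
timer [(0.66, array([252.9, 383.7]), array([ 0.691, -0.032]))]
timer_press [(0.92, array([245.5, 366.8]), array([ 0.645, -0.008])), (0.57, array([352.2, 404.1]), array([ 0.434, -0.346]))]
```

```bash
python3 -m jog '[{"translation":[0.1,0,0.05],"twist":0,"claw":0},{"translation":[0.1,0,0.05],"twist":0,"claw":0},{"translation":[0.1,0,0],"twist":0,"claw":0},{"translation":[0.1,0,0],"twist":0,"claw":0},{"translation":[0.1,0,0],"twist":0,"claw":0},{"translation":[0.06,0,0],"twist":0,"claw":0},{"translation":[0.06,0,0],"twist":0,"claw":0},{"translation":[0.06,0,0],"twist":0,"claw":0},{"translation":[0.06,0,0],"twist":0,"claw":0},{"translation":[0.06,0,0],"twist":0,"claw":0},{"translation":[0.06,0,0],"twist":0,"claw":0},{"translation":[0.06,0,0],"twist":0,"claw":0},{"translation":[0.06,0,0],"twist":0,"claw":0},{"translation":[0.06,0,0],"twist":0,"claw":0},{"translation":[0,0,0],"twist":0,"claw":0}]' 20
python3 - <<'E'
from h import *
st(); d=cam('side'); 
for l,z in [('timer',0),('timer_press',.038)]:
    print(l,[(round(x['confidence'],2),np.round(x['location'],1),np.round(at_z(d,*x['location'],z)[:2],3)) for x in r.spot_point(l,'side')][:4])
b=np.array(d['img'])[190:300,310:450]; cv2.imwrite('pics/p1.png',cv2.resize(cv2.cvtColor(b,cv2.COLOR_RGB2BGR),None,fx=4,fy=4,interpolation=cv2.INTER_CUBIC))
E
```

```text
clock: 48.73
tool_pos: [0.6583, -0.0254, 0.0247]
eef_rot: [1.0, -0.025, 0.0, -0.0]
contact_force: [-0.4, 0.6, 0.4]
opening: 0.006
t 48.73 pos [ 0.6583 -0.0254  0.0247] F [-0.43  0.56  0.39] M [ 0.02  0.37 -0.  ] open 0.006 q [-0.33  1.12  0.62  1.6  -0.9   0.73 -0.9 ]
[[ 0.999 -0.05   0.001]
 [-0.05  -0.999 -0.   ]
 [ 0.001 -0.    -1.   ]]
timer [(0.73, array([249.4, 388.3]), array([ 0.713, -0.029])), (0.49, array([354.8, 404.8]), array([ 0.455, -0.332]))]
timer_press [(0.68, array([240.6, 372. ]), array([ 0.672, -0.002]))]
```

View pics/p1.png

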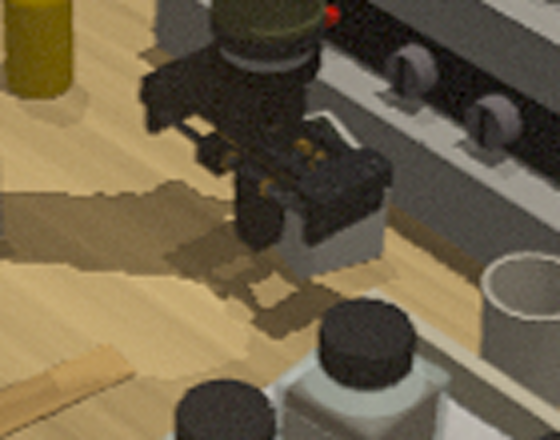

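```bash
python3 -m jog '[{"translation":[0.06,0,0],"twist":0,"claw":0},{"translation":[0.06,0,0],"twist":0,"claw":0},{"translation":[0.06,0,0],"twist":0,"claw":0},{"translation":[0.06,0,0],"twist":0,"claw":0},{"translation":[0.06,0,0],"twist":0,"claw":0},{"translation":[0.06,0,0],"twist":0,"claw":0}]' 20
python3 - <<'E'
from h import *
st(); d=cam('wrist'); save(d,'w8')
for l,z in [('timer',0),('timer_press',.038),('crepe_maker',0)]:
    print(l,[(round(x['confidence'],2),np.round(x['location'],1),np.round(at_z(d,*x['location'],z)[:2],3)) for x in r.spot_point(l,'wrist')][:4])
E
```

```text
clock: 49.38
tool_pos: [0.6705, -0.0272, 0.0245]
eef_rot: [1.0, -0.026, -0.001, 0.0]
contact_force: [-6.7, -1.9, 3.6]
opening: 0.01
t 49.38 pos [ 0.6705 -0.0272  0.0245] F [-6.71 -1.86  3.58] M [-0.35  1.51 -0.06] open 0.01 q [-0.33  1.13  0.63  1.56 -0.88  0.76 -0.93]
[[ 0.999 -0.051 -0.003]
 [-0.051 -0.999 -0.001]
 [-0.003  0.001 -1.   ]]
timer [(0.55, array([169.2, 301.1]), array([ 0.724, -0.023]))]
timer_press []
crepe_maker []
```

View pics/w8.png

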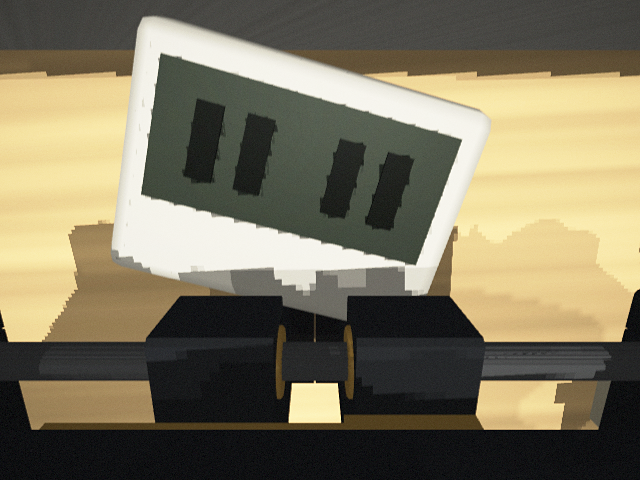

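```bash
python3 -m jog '[{"translation":[0.06,0,0],"twist":0,"claw":0},{"translation":[0.06,0,0],"twist":0,"claw":0},{"translation":[0.06,0,0],"twist":0,"claw":0},{"translation":[0.06,0,0],"twist":0,"claw":0},{"translation":[0,0,0],"twist":0,"claw":0},{"translation":[0,0,0],"twist":0,"claw":0}]' 20
python3 -m jog '[{"translation":[0.05,0,0],"twist":0,"claw":0},{"translation":[0.05,0,0],"twist":0,"claw":0},{"translation":[0,0,0],"twist":0,"claw":0},{"translation":[0,0,0],"twist":0,"claw":0}]' 20
python3 - <<'E'
from h import *
st(); d=cam('wrist'); save(d,'w9')
E
```

```text
clock: 50.08
tool_pos: [0.6719, -0.0288, 0.0244]
eef_rot: [1.0, -0.027, -0.009, -0.0]
contact_force: [-23.4, 0.0, 16.6]
opening: 0.004
clock: 50.42
tool_pos: [0.6725, -0.0299, 0.0244]
eef_rot: [1.0, -0.028, -0.013, -0.0]
contact_force: [-31.0, -1.0, 22.7]
opening: 0.004
t 50.42 pos [ 0.6725 -0.0299  0.0244] F [-31.04  -1.04  22.68] M [-0.44  6.07 -0.25] open 0.004 q [-0.33  1.15  0.65  1.52 -0.87  0.81 -0.95]
[[ 0.998 -0.056 -0.025]
 [-0.056 -0.998  0.001]
 [-0.025  0.    -1.   ]]
```

View pics/w9.png

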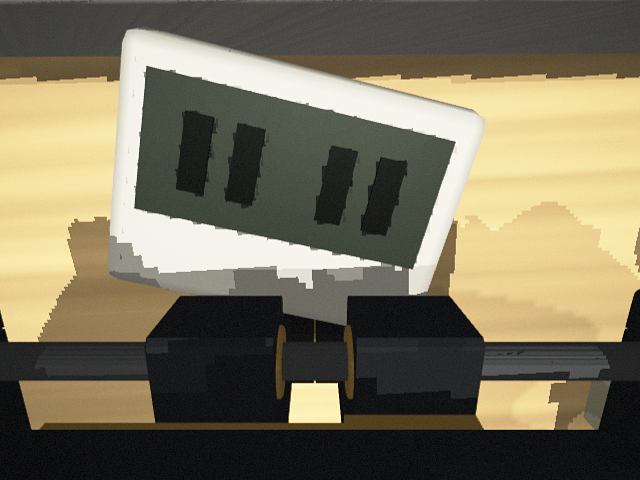

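```bash
python3 -m jog '[{"translation":[-0.3,0,0],"twist":0,"claw":0},{"translation":[-0.4,0,0],"twist":0,"claw":0},{"translation":[-0.3,0.4,0],"twist":0,"claw":0},{"translation":[0,0.6,0],"twist":0,"claw":0},{"translation":[0,0,0],"twist":0,"claw":0},{"translation":[0,0,0],"twist":0,"claw":0}]' 20
python3 - <<'E'
from h import *
st(); plan([.655,-.067,.0245],-93)
d=cam('wrist'); 
print([(round(x['confidence'],2),np.round(x['location'],1),np.round(at_z(d,*x['location'],0)[:2],3)) for x in r.spot_point('timer','wrist')][:2])
E
```

```text
clock: 50.97
tool_pos: [0.6445, -0.067, 0.0254]
eef_rot: [1.0, -0.027, 0.001, 0.001]
contact_force: [-0.4, -0.3, 0.5]
opening: 0.003
t 50.97 pos [ 0.6445 -0.067   0.0254] F [-0.37 -0.29  0.54] M [0.06 0.15 0.02] open 0.003 q [-0.27  1.1   0.6   1.64 -0.89  0.69 -0.83]
[[ 0.999 -0.053  0.002]
 [-0.053 -0.999 -0.002]
 [ 0.002  0.001 -1.   ]]
y0 -93.05 q7 -0.83 twist units -0.01 shift units [ 0.262 -0.013  0.022] norm 0.26
[(0.95, array([112.9, 209.9]), array([ 0.725, -0.024]))]
```

Now push the right corner in to square the timer up, to TCP x ≈ 0.69.

```bash
python3 -m jog '[{"translation":[0.2,0,0],"twist":0,"claw":0},{"translation":[0.2,0,0],"twist":0,"claw":0},{"translation":[0.1,0,0],"twist":0,"claw":0},{"translation":[0.1,0,0],"twist":0,"claw":0},{"translation":[0.1,0,0],"twist":0,"claw":0},{"translation":[0.1,0,0],"twist":0,"claw":0},{"translation":[0.1,0,0],"twist":0,"claw":0},{"translation":[0.1,0,0],"twist":0,"claw":0},{"translation":[0,0,0],"twist":0,"claw":0}]' 20
python3 - <<'E'
from h import *
st(); d=cam('wrist'); save(d,'w10')
E
```

```text
clock: 51.82
tool_pos: [0.6844, -0.0669, 0.0247]
eef_rot: [1.0, -0.025, 0.001, 0.0]
contact_force: [0.9, -0.4, -0.5]
opening: 0.006
t 51.82 pos [ 0.6844 -0.0669  0.0247] F [ 0.88 -0.42 -0.52] M [-0.    0.13 -0.02] open 0.006 q [-0.26  1.15  0.63  1.5  -0.86  0.79 -0.91]
[[ 0.999 -0.05   0.001]
 [-0.05  -0.999 -0.   ]
 [ 0.001  0.    -1.   ]]
```

View pics/w10.png

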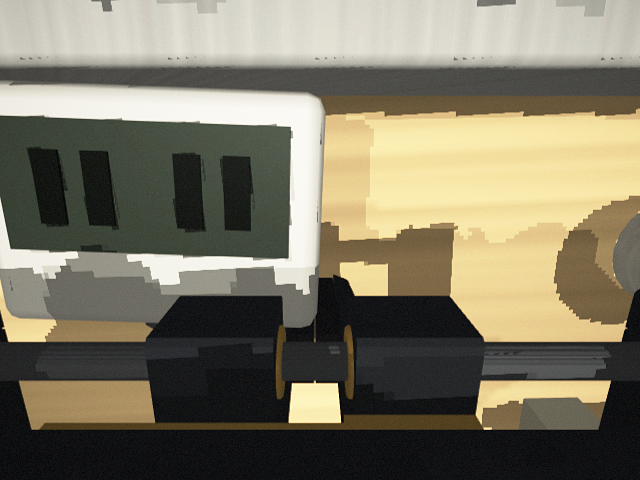

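```bash
python3 -m jog '[{"translation":[-0.4,0,0],"twist":0,"claw":0},{"translation":[-0.4,0,0],"twist":0,"claw":0},{"translation":[-0.2,-0.5,0],"twist":0,"claw":0},{"translation":[0,-0.62,0],"twist":0,"claw":0},{"translation":[0,0,0],"twist":0,"claw":0},{"translation":[0,0,0],"twist":0,"claw":0}]' 20
python3 - <<'E'
from h import *
st()
for c in('wrist','side','scene'):
    d=cam(c)
    for l,z in [('timer',0),('timer_press',.038)]:
        print(c,l,[(round(x['confidence'],2),np.round(x['location'],1),np.round(at_z(d,*x['location'],z)[:2],3)) for x in r.spot_point(l,c)][:2])
E
```

```text
clock: 52.37
tool_pos: [0.6463, -0.0174, 0.0247]
eef_rot: [1.0, -0.023, 0.0, -0.001]
contact_force: [-0.6, -0.1, -0.7]
opening: 0.005
t 52.37 pos [ 0.6463 -0.0174  0.0247] F [-0.58 -0.12 -0.72] M [-0.02  0.15 -0.03] open 0.005 q [-0.34  1.1   0.59  1.64 -0.9   0.69 -0.9 ]
[[ 0.999 -0.047  0.001]
 [-0.047 -0.999  0.002]
 [ 0.001 -0.002 -1.   ]]
wrist timer [(0.64, array([ 93. , 320.1]), array([ 0.732, -0.023]))]
wrist timer_press [(0.75, array([209.2, 313.9]), array([ 0.688, -0.018]))]
side timer [(0.91, array([242. , 391.6]), array([ 0.745, -0.011]))]
side timer_press [(0.84, array([238.1, 379.6]), array([ 0.696, -0.008])), (0.73, array([327.7, 363.1]), array([ 0.417, -0.229]))]
scene timer [(0.72, array([314.4, 249.6]), array([ 0.727, -0.018]))]
scene timer_press [(0.67, array([294.8, 264.3]), array([ 0.684, -0.013])), (0.66, array([225.1, 171.6]), array([ 0.703, -0.385]))]
```

```bash
python3 -m jog '[{"translation":[0.2,0,0],"twist":0,"claw":0},{"translation":[0.2,0,0],"twist":0,"claw":0},{"translation":[0.1,0,0],"twist":0,"claw":0},{"translation":[0.1,0,0],"twist":0,"claw":0},{"translation":[0.1,0,0],"twist":0,"claw":0},{"translation":[0.1,0,0],"twist":0,"claw":0},{"translation":[0.1,0,0],"twist":0,"claw":0},{"translation":[0,0,0],"twist":0,"claw":0},{"translation":[0,0,0],"twist":0,"claw":0}]' 20
```

```text
clock: 53.57
tool_pos: [0.6804, -0.0224, 0.0245]
eef_rot: [1.0, -0.026, -0.001, 0.0]
contact_force: [-4.1, -0.7, 3.3]
opening: 0.005
```

```bash
python3 -m jog '[{"translation":[0.08,0,0],"twist":0,"claw":0},{"translation":[0.08,0,0],"twist":0,"claw":0},{"translation":[0.08,0,0],"twist":0,"claw":0},{"translation":[0,0,0],"twist":0,"claw":0},{"translation":[0,0,0],"twist":0,"claw":0},{"translation":[0,0,0],"twist":0,"claw":0}]' 20
python3 -m jog '[{"translation":[0.06,0,0],"twist":0,"claw":0},{"translation":[0,0,0],"twist":0,"claw":0},{"translation":[0,0,0],"twist":0,"claw":0},{"translation":[0,0,0],"twist":0,"claw":0},{"translation":[0,0,0],"twist":0,"claw":0}]' 20
```

```text
clock: 54.07
tool_pos: [0.6836, -0.0237, 0.0245]
eef_rot: [1.0, -0.027, -0.008, -0.0]
contact_force: [-18.2, 0.0, 14.7]
opening: 0.008
clock: 54.48
tool_pos: [0.6836, -0.0236, 0.0245]
eef_rot: [1.0, -0.027, -0.01, -0.001]
contact_force: [-24.6, 0.7, 18.6]
opening: 0.003
```

```bash
python3 -m jog '[{"translation":[-0.2,0,0],"twist":0,"claw":0},{"translation":[-0.4,0,0],"twist":0,"claw":0},{"translation":[-0.6,0,0],"twist":0,"claw":0},{"translation":[-0.6,0,-0.3],"twist":0,"claw":0},{"translation":[0,0,-0.9],"twist":0,"claw":0},{"translation":[0,0,-0.9],"twist":0,"claw":0},{"translation":[0,0,-0.9],"twist":0,"claw":0},{"translation":[0,0,-0.9],"twist":0,"claw":0},{"translation":[0,0,-0.9],"twist":0,"claw":0},{"translation":[0,0,-0.9],"twist":0,"claw":0},{"translation":[-0.8,-0.8,0],"twist":0,"claw":0},{"translation":[-0.8,-0.8,0],"twist":0,"claw":0},{"translation":[0,0,0],"twist":0,"claw":0},{"translation":[0,0,0],"twist":0,"claw":0},{"translation":[0,0,0],"twist":0,"claw":0},{"translation":[0,0,0],"twist":0,"claw":0}]' 20
python3 - <<'E'
from h import *
st(); d=cam('side'); save(d,'s11')
for l,z in [('timer',0),('timer_press',.038),('jar_a',.078)]:
    print(l,[(round(x['confidence'],2),np.round(x['location'],1),np.round(at_z(d,*x['location'],z)[:2],3)) for x in r.spot_point(l,'side')][:6])
E
```

```text
clock: 55.82
tool_pos: [0.567, 0.0418, 0.253]
eef_rot: [1.0, -0.026, 0.001, 0.0]
contact_force: [0.7, -0.5, -0.3]
opening: 0.005
t 55.82 pos [0.567  0.0418 0.253 ] F [ 0.74 -0.46 -0.28] M [-0.02  0.13 -0.01] open 0.005 q [-0.61  0.74  0.84  1.75 -0.66  0.96 -1.12]
[[ 0.999 -0.051  0.002]
 [-0.051 -0.999 -0.001]
 [ 0.002  0.001 -1.   ]]
timer [(0.73, array([246. , 391.9]), array([ 0.732, -0.025]))]
timer_press []
jar_a [(0.91, array([338.5, 446.7]), array([ 0.506, -0.405])), (0.82, array([327.3, 364.8]), array([ 0.394, -0.258])), (0.7, array([305.4, 401.2]), array([ 0.508, -0.264])), (0.17, array([330.6, 416.8]), array([ 0.475, -0.344]))]
```

View pics/s11.png

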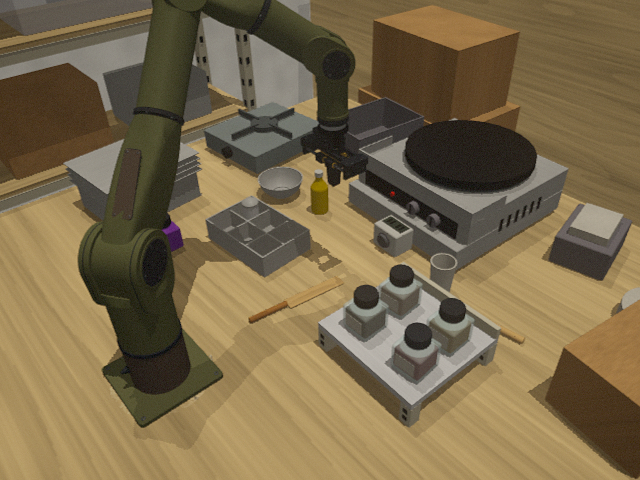

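The last picture shows four jars standing on the shelf (lids near (366,296), (401,275), (452,310) and (417,336)). The timer is upright against the crepe maker's front (393,233), the other utensils are in place, and the arm is clear. I am handing in.

```bash
python3 -c "
from plant import r
print(r.finish_job())"
```

```text
the job is handed in; nothing more can be done
None
```

I finished the job and handed it in at about 56 s on the robot's clock; no verdict was reported.

**Jars:** I tugged all four lids in the caddy. Two were loose (the +x/−y and −x/+y pockets): they rode up with roughly 1 N or less. I screwed both down to the stop, where the moment reached about 0.55 N m, and a second tug then brought the jar's weight. The other two were tight, with about 5 N coming at once. All four jars now stand upright on the shelf, well inside its edges; the purple look-alike was not touched.

**Timer:** The first push jammed because the timer stood about 16° askew to the crepe maker (31 N at the wrist). I backed off, squared it by pushing its right corner, and pressed the button at its centre. The press ended at a hard stop with 18–25 N, held for more than 0.2 s, and I then withdrew.

**Last checks:**
- **Picture:** the final side view shows the jars upright, the timer against the crepe maker, the other utensils in place and the arm clear.
- **Detector:** it listed three of the four jars confidently and missed the button, but the picture shows all four jars.
- **Not confirmed:** I could not read the button's travel directly; that it went fully in comes only from force and position. During the presses the wrist also read an upward force of 15–23 N that I cannot fully explain.

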